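# Fill the air fryer

### The job

Pull the air fryer's basket drawer out as far as it goes, pour all eight potatoes from the jug into the basket, and set the empty jug gently down upright on the counter again. Then push the drawer fully home with the potatoes in it. Leave the mug, the pepper mill and the oil bottle where they stand.

Things in the scene. Friction and masses are not known exactly. Their poses are not given: they have to be found in the camera images.
- fryer: Air fryer, fixed to the counter: black rounded box 260 deep (own x), 230 wide (own y), 270 mm tall, two knobs on its front. Origin: centre of its underside on the counter; its front looks along its own -x. The flat front of the upper part is at own x -130 mm, from 140 mm up. The lower part is the bay of the drawer.
- basket_drawer (a joint): The fryer's basket drawer, m it is pulled out along the fryer's own -x: 0 fully home against its stop, 0.17 at its outer stop (the basket is then wholly clear of the fryer's body). It slides stiffly (about 4 N to move) and stays where it is left. It may start slightly ajar. Closed, its front plate (204 mm wide) spans own x -145 to -131 mm and z 27 to 139 mm.
- fryer_grip (a point): Point in the middle of the drawer's straight bar handle, where to grip it. The handle is level, runs along the fryer's own x and moves with the drawer: 105 mm long in front of the drawer's front plate, 28 mm wide (own y), 26 mm high; this point is 70 mm in front of that plate, 95 mm above the counter. Axes as the fryer's.
- basket_floor (a point): Centre of the inside floor of the open-topped dark metal basket behind the drawer's front plate, 36 mm above the counter; moves with the drawer. The basket inside is 162 mm along the fryer's x and 176 mm along its y; walls 6 mm thick with the rim 76 mm above this floor; the front plate stands 27 mm higher than the rim. Axes as the fryer's.
- jug: White plastic measuring jug, 0.7 litre, standing on the counter with eight potatoes in it. Origin: centre of its underside, own z up through the mouth. Round, outer radius 46 mm at the foot and 54 mm at the rim, 115 mm tall, wall 4 mm, floor 5 mm. Spout at own +x, D-shaped handle at own -x. Too wide to hold across; about 0.16 to 0.28 kg empty, the potatoes 0.22 kg more.
- jug_grip (a point): On the upright bar of the jug's handle, at jug x -90, z 80 mm. The bar is 18 mm wide (jug y), 14 mm deep (jug x), from z 25 to 105 mm; 25 mm or more of free space between it and the jug's wall. Two 12 mm high arms join it to the jug at z 99 and 31 mm. Smooth plastic: needs a firm grip. Axes as the jug's.
- jug_spout (a point): Lip of the jug's spout, at jug x +54, z 115 mm. The last potatoes roll out over it only once the jug is tipped some 95 to 105 degrees from upright. Axes as the jug's.
- potato1: One of eight like potatoes, 33 mm thick, 41 mm long along own z, 27 g; origin at its centre.
- potato2: One of eight like potatoes, 33 mm thick, 41 mm long along own z, 27 g; origin at its centre.
- potato3: One of eight like potatoes, 33 mm thick, 41 mm long along own z, 27 g; origin at its centre.
- potato4: One of eight like potatoes, 33 mm thick, 41 mm long along own z, 27 g; origin at its centre.
- potato5: One of eight like potatoes, 33 mm thick, 41 mm long along own z, 27 g; origin at its centre.
- potato6: One of eight like potatoes, 33 mm thick, 41 mm long along own z, 27 g; origin at its centre.
- potato7: One of eight like potatoes, 33 mm thick, 41 mm long along own z, 27 g; origin at its centre.
- potato8: One of eight like potatoes, 33 mm thick, 41 mm long along own z, 27 g; origin at its centre.
- mug: Bystander: white mug, 80 mm wide, 92 mm tall, handle at own +y; origin under its centre.
- mill: Bystander: dark wooden pepper mill, 54 mm wide, 152 mm tall; origin under its centre.
- oil: Bystander: green oil bottle, 62 mm wide, 200 mm tall; origin under its centre.
Mind the look-alikes: they are no part of the job. Leave any black or purple look-alike of the potato8 alone. Leave any red or yellow look-alike of the jug alone.

How it is judged:
By the outcome, as a careful person would: the job done as asked, in the order asked, and still so for the second after the job is handed in, with the robot touching nothing.
It also fails if it takes over 72 s, if anything falls off the work surface, if the arm or the gripper's body presses on something with over 40 N, if the wrist force passes 120 N, or if a joint passes its speed limit or range.

### The arm

A 6-joint arm with a two-finger parallel gripper is mounted at the origin on the work surface. World frame = base frame: x ahead of the robot, y to its left, z up, the work surface at z = 0. Lengths are in mm, angles in rad, forces in N, time in s.
With the tool pointing down it reaches from about 400 to 925 mm from the base axis. Payload 12.5 kg.
Tool frame: the origin (TCP) lies midway between the tips of the shut fingers; the grasp point (between the pads) lies 19 mm behind it; z points along the fingers, y is the direction in which the jaws open and shut (so a half turn about z gives the same grasp; the last joint's range is limited). The gripper opens to 95 mm and grips with 3 to 60 N. Pads are 20 mm wide; open, the fingers measure 119 mm over their backs; the gripper's body (75 mm by 180 mm) begins 59 mm behind the grasp point.
Start: joints at [1.025, 0.491, 1.559, -0, 1.092, -0.106], TCP at [266.086, 565.549, 214.661] pointing down, gripper open.
Joint ranges: [-3.1, 3.1], [-0.84, 2.19], [0.05, 2.79], [-1.13, 4.28], [0.06, 2.93], [-2.69, 2.69]. Speed limits (rad/s): [2.22, 2.22, 2.79, 3.14, 3.14, 3.14].

### API

Orientations are given as a rotation vector (axis times angle).
In Python, from workcell import * gives the robot as it stands.
- The arm moves only by the tool step_arm, never from a script. Its argument "increments" is a list of rows, each a list of 7 numbers: the shift along the world's x, y, z in mm, then the turn, a rotation vector about the world's x, y, z in rad, then the opening, from 0 (shut) to 1 (fully open). A call has 1 to 8 rows; each row shifts and turns the commanded pose from where the row before left it; what a row does not reach is not made up. A row lasts 1/10 s, in which the tool goes at most 50 mm and 8.59 degrees, less where a joint would pass 70% of its speed; a pose out of reach is approached as far as the arm can. A call with a gripper value outside its range is refused whole. The fingers move at their own pace and stop on an object; the grip force is fixed at half the most. Time passes only in rows, so rows that do not move let the fingers close. It gives the time, the measured TCP pose, the force and the opening at its end, in the units of the state.
- observe(): the state, without advancing time (a new reading comes with each control period).
- snapshot(name): name is "scene" or "top"; returns a dict with "pixels" (384x512x3 uint8, red, green, blue), "camera_matrix" (3x3 intrinsics, pixels), "R" (3x3) and "t" (3): a world point X has camera coordinates R X + t. Camera axes: x right, y down, z forward; pixel columns grow to the right and rows downward; lengths in mm; the calibration is good to about 2 mm. A picture is of the moment at which its call begins. There is no depth.
- job_done(): hands the job in, once; it reports no verdict.
The state is a dict: "t": time; "joint_pos": joint angles; "joint_velocities": joint speeds; "joint_torque": joint torques, N m; "eef_pos": TCP position; "eef_rot": TCP orientation; "ft_force": force on the tool from outside, world axes, zero at the start; "torque": the same for the moment, N m; "grip_width": finger opening in mm.
Only numpy, scipy, OpenCV 4.12 (cv2) and the standard library are available. Lean on these libraries where they do the work, as an engineer would, in place of code of your own. Each camera call takes 0.05 s, during which the arm holds its last target.

## Working session

There is one attempt and no reset: what is moved stays moved. The work goes in short steps, Python scripts to look and compute and a tool call to move; the robot and the scene stay as the last step left them, time stands still between calls to the robot, and variables do not carry over. Pictures are saved under pics/ and viewed, and the job is handed in when it is done.

Besides the shell and the picture viewer there is one more tool, called after "Call:" as a command line: name --pt "numbers of a row" for each row, then --argument value for the rest. step_arm: Moves the arm, as the interface text tells. Its arguments: {"type":"object","properties":{"increments":{"type":"array"}},"required":["increments"]}

```bash
ls; mkdir -p pics
python3 - <<'E'
from workcell import *
import cv2,numpy as np
print(observe())
for n in("scene","top"):
    s=snapshot(n); cv2.imwrite(f"pics/{n}0.png",cv2.resize(s["pixels"][:,:,::-1],(800,600),interpolation=cv2.INTER_CUBIC)); np.savez(f"{n}0.npz",**s); print(n,s["camera_matrix"],s["R"],s["t"])
E
```

```text
pics
{'t': 0.0, 'joint_pos': array([ 1.02541420e+00,  4.91573098e-01,  1.55944461e+00, -1.04811880e-05,
        1.09169950e+00, -1.05573194e-01]), 'joint_velocities': array([-0.00055939, -0.00052256,  0.00049705,  0.00017411, -0.00168399,
       -0.00087985]), 'joint_torque': array([ 6.98814110e-04, -6.12631559e+01, -2.58184183e+01,  6.92872563e-02,
        4.82200587e-02, -8.41100996e-05]), 'eef_pos': array([265.94470233, 565.32871519, 214.05500621]), 'eef_rot': array([-6.85211657e-01, -3.06559663e+00,  1.67818518e-03]), 'ft_force': array([ 0.34342927,  0.05418666, -0.58989987]), 'torque': array([-0.07023155,  0.0121511 , -0.03330315]), 'grip_width': 94.96786124092365}
scene [[381.1594467    0.         258.35867683]
 [  0.         381.1594467  190.60366847]
 [  0.           0.           1.        ]] [[-0.77680068  0.62974049  0.00276076]
 [ 0.51957438  0.64337286 -0.56224001]
 [-0.3558415  -0.435314   -0.8269695 ]] [ 406.83577102 -244.53943975 1348.20110971]
top [[429.19479386   0.         261.14252855]
 [  0.         429.19479386 191.43008575]
 [  0.           0.           1.        ]] [[-8.64416776e-03 -9.99962404e-01 -6.85156728e-04]
 [-9.98570513e-01  8.66827394e-03 -5.27426955e-02]
 [ 5.27466517e-02  2.28260597e-04 -9.98607900e-01]] [  66.34516412  551.05801705 1315.36947484]
```

View pics/scene0.png

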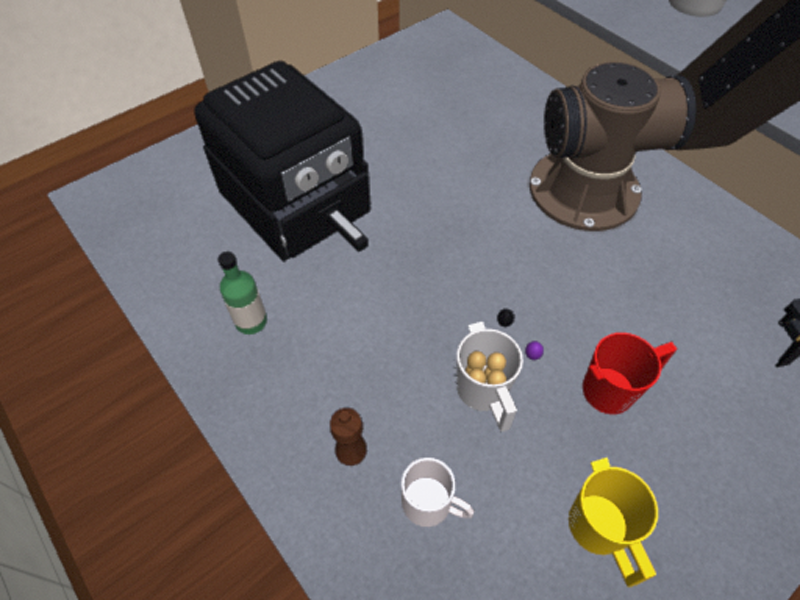

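View pics/top0.png

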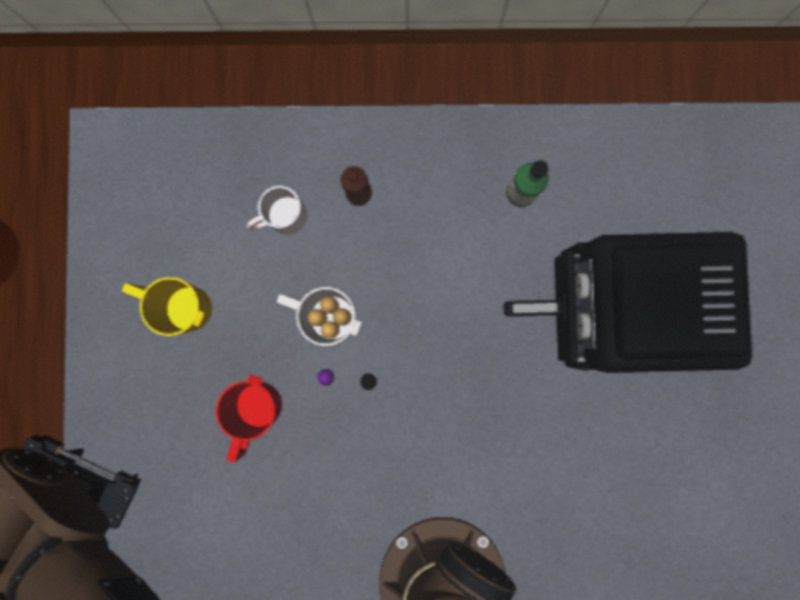

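The top view shows the fryer at the right with its front facing left (+y), and its handle at about (505–558, 308). The white jug is at (327, 317) with its handle at (290, 301). The scene view agrees, with the jug at (488, 370) and the fryer handle at (348, 228). Next I'll zoom in to pick the points that matter.

```bash
cat > h.py <<'E'
import numpy as np,cv2
def load(n): return dict(np.load(n+".npz"))
def ray(s,uv):
    d=np.linalg.inv(s["camera_matrix"])@np.array([uv[0],uv[1],1.]); R=s["R"]
    return -R.T@s["t"], R.T@d
def onz(s,uv,z):
    c,d=ray(s,uv); return c+d*(z-c[2])/d[2]
def tri(a,ua,b,ub):
    c1,d1=ray(a,ua);c2,d2=ray(b,ub);d1/=np.linalg.norm(d1);d2/=np.linalg.norm(d2)
    l=np.linalg.lstsq(np.c_[d1,-d2],c2-c1,rcond=None)[0]
    p,q=c1+l[0]*d1,c2+l[1]*d2
    return (p+q)/2,np.linalg.norm(p-q)
def proj(s,X):
    c=s["R"]@np.asarray(X,float)+s["t"]; p=s["camera_matrix"]@c; return p[:2]/p[2]
def crop(s,u0,v0,w,h,k,fn):
    im=s["pixels"][v0:v0+h,u0:u0+w,::-1]; im=cv2.resize(im,None,fx=k,fy=k,interpolation=cv2.INTER_CUBIC)
    for i in range(0,w,10): cv2.putText(im,str(u0+i),(i*k,8),0,.3,(0,255,255)); cv2.line(im,(i*k,0),(i*k,h*k),(90,90,0),1)
    for i in range(0,h,10): cv2.putText(im,str(v0+i),(0,i*k+4),0,.3,(0,255,255)); cv2.line(im,(0,i*k),(w*k,i*k),(90,90,0),1)
    cv2.imwrite(fn,im)
E
python3 - <<'E'
from h import *
s,t=load("scene0"),load("top0")
crop(t,170,170,80,60,10,"pics/jt.png");crop(s,270,195,80,60,10,"pics/js.png")
crop(t,310,135,100,75,8,"pics/ft.png");crop(s,165,95,80,75,8,"pics/fs.png")
E
```

```text
(no output)
```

View pics/jt.png

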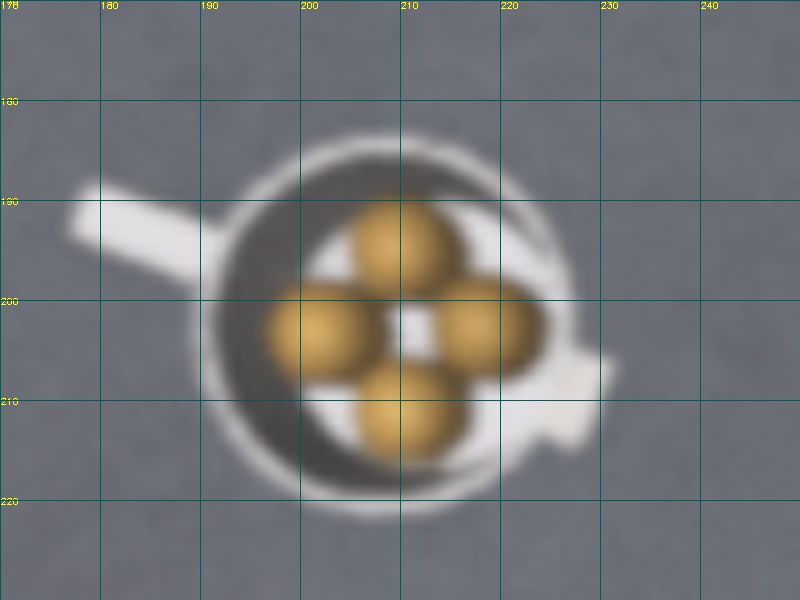

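View pics/js.png

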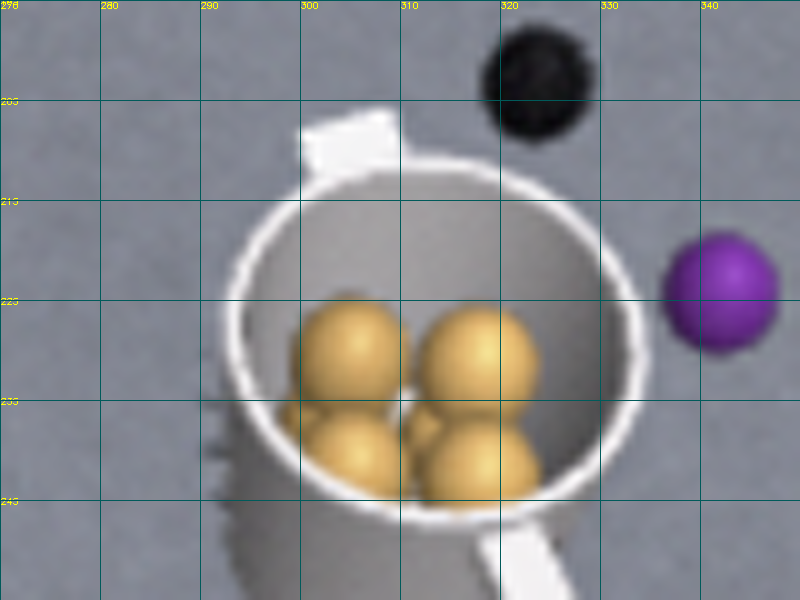

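View pics/ft.png

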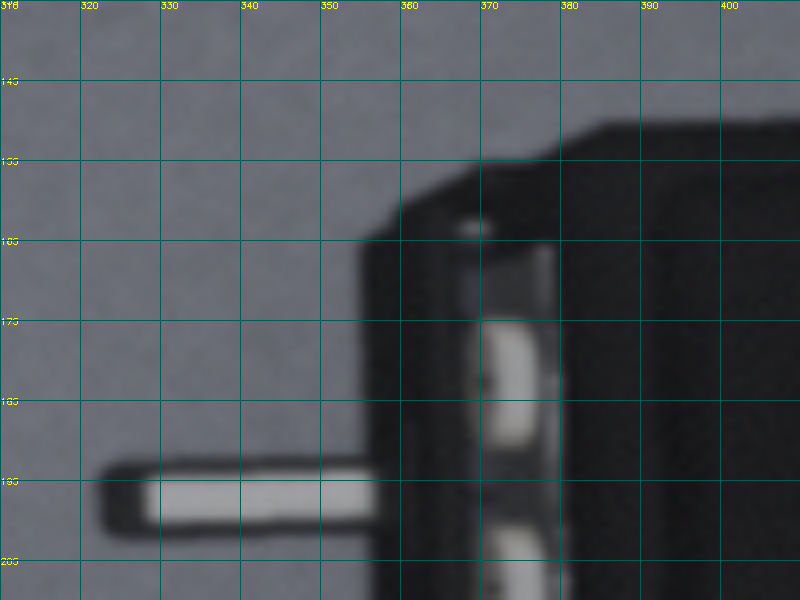

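View pics/fs.png

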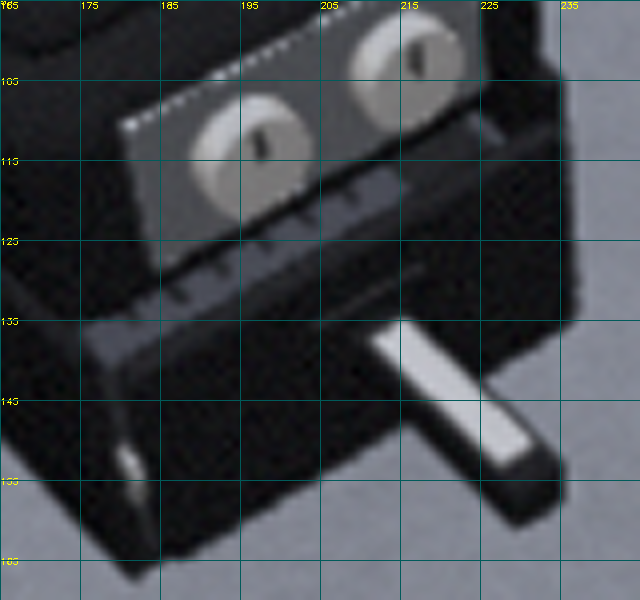

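Run:
```python
from h import *
s,t=load("scene0"),load("top0")
for n,a,b in [("strip far",(328.2,197),(229.2,151.5)),("strip near",(356.5,196.2),(213.2,136.5))]: print(n,*tri(t,a,s,b))
print("handle end z108",onz(t,(322.5,197.5),108))
cs=[]
for sc,box in((t,(185,180,232,225)),(s,(288,205,340,252))):
    im=sc["pixels"].astype(int); m=((im.min(2)>165)&(im.max(2)-im.min(2)<25)).astype(np.uint8)
    M=np.zeros_like(m);M[box[1]:box[3],box[0]:box[2]]=m[box[1]:box[3],box[0]:box[2]]
    cs.append(M)
print(tri(t,(208.5,202.5),s,(313.5,229)))
c=onz(t,(208.5,202.5),115);print("jug z115",c,proj(s,c))
a=onz(t,(178.8,188.3),105);b=onz(t,(177,193.2),105);print("handle end",a,b,(a+b)/2)
q=onz(t,(229.5,210.8),115);print("spout",q)
h=(a+b)/2
for p in(h,q):
    d=p-c;print(np.degrees(np.arctan2(d[1],d[0])),np.hypot(d[0],d[1]))
crop(s,295,235,80,60,10,"pics/jh.png")
for nm,uv in dict(oil=(336,112),mill=(229,122),mug=(180,133)).items(): print(nm,onz(t,uv,0))
```

```text
strip far [ 528.86214887 -131.07961658  109.37868329] 0.08560630405517168
strip near [ 530.10750048 -212.87196911  105.61105107] 1.4017330352568946
handle end z108 [ 527.64946045 -114.89573069  108.        ]
(array([515.55849506, 213.53605134, 110.30626131]), np.float64(1.451718202571051))
jug z115 [515.90378352 212.40838419 115.        ] [313.0369457  227.86355719]
handle end [557.95591313 299.36250845 105.        ] [543.82675419 304.53945791 105.        ] [550.89133366 301.95098318 105.        ]
spout [491.66401475 152.44604775 115.        ]
68.65760462618154 96.13535093166995
-112.01101653657558 64.67648862963914
oil [ 801.91973946 -177.38234214    0.        ]
mill [772.94686271 161.23422409   0.        ]
mug [739.2453514  316.03295993   0.        ]
```

View pics/jh.png

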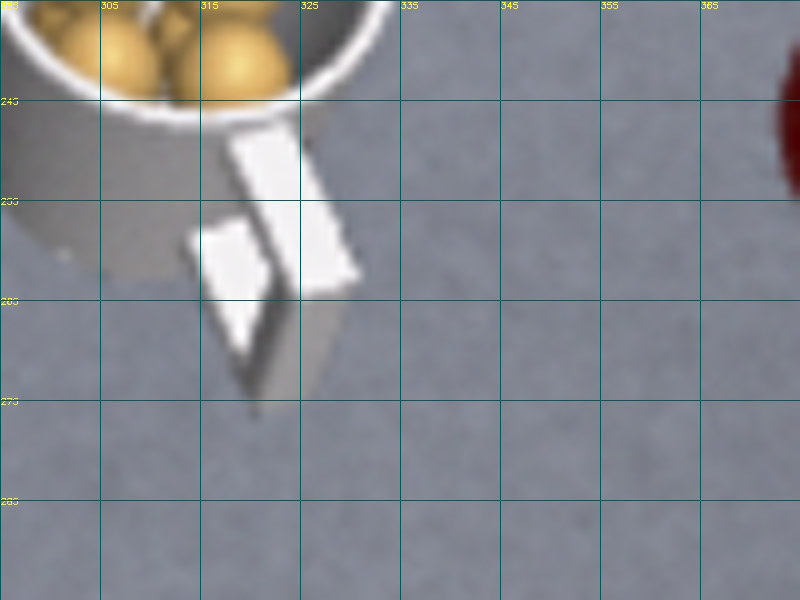

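Call:
step_arm --pt "10.9 -29.8 0 0 0 -0.0465 1" --pt "10.9 -29.8 0 0 0 -0.0465 1" --pt "10.9 -29.8 0 0 0 -0.0465 1" --pt "10.9 -29.8 0 0 0 -0.0465 1" --pt "10.9 -29.8 0 0 0 -0.0465 1" --pt "10.9 -29.8 0 0 0 -0.0465 1" --pt "10.9 -29.8 0 0 0 -0.0465 1" --pt "10.9 -29.8 0 0 0 -0.0465 1"

```text
t: 0.9
eef_pos: [353.4, 325.9, 214.5]
eef_rot: [-1.243, -2.885, 0.0]
ft_force: [0.1, 1.5, 0.7]
grip_width: 95.7
```

Call:
step_arm --pt "10.9 -29.8 0 0 0 -0.0465 1" --pt "10.9 -29.8 0 0 0 -0.0465 1" --pt "10.9 -29.8 0 0 0 -0.0465 1" --pt "10.9 -29.8 0 0 0 -0.0465 1" --pt "10.9 -29.8 0 0 0 -0.0465 1" --pt "10.9 -29.8 0 0 0 -0.0465 1" --pt "10.9 -29.8 0 0 0 -0.0465 1" --pt "10.9 -29.8 0 0 0 -0.0465 1"

```text
t: 1.7
eef_pos: [440.7, 87.4, 214.6]
eef_rot: [-1.755, -2.605, 0.0]
ft_force: [0.6, 0.9, -0.3]
grip_width: 95.2
```

Call:
step_arm --pt "10.9 -29.8 0 0 0 -0.0465 1" --pt "10.9 -29.8 0 0 0 -0.0465 1" --pt "10.9 -29.8 0 0 0 -0.0465 1" --pt "10.9 -29.8 0 0 0 -0.0465 1" --pt "10.9 -29.8 0 0 0 -0.0465 1" --pt "10.9 -29.8 0 0 0 -0.0465 1" --pt "10.9 -29.8 0 0 0 -0.0465 1" --pt "10.9 -29.8 0 0 0 -0.0465 1"

```text
t: 2.5
eef_pos: [527.8, -150.9, 214.4]
eef_rot: [-2.207, -2.235, 0.0]
ft_force: [0.5, 1.6, -0.4]
grip_width: 95.0
```

Run:
```python
from workcell import *
o=observe()
from scipy.spatial.transform import Rotation as R
for k in("t","joint_pos","eef_pos","ft_force"):print(k,o[k])
print(R.from_rotvec(o["eef_rot"]).as_matrix().round(3))
```

```text
t 2.5
joint_pos [-3.98882033e-01  3.83574798e-01  1.74638230e+00  9.29887786e-05
  1.01206508e+00 -4.11810467e-01]
eef_pos [ 527.84364847 -150.93602028  214.43176802]
ft_force [ 0.48793233  1.57824631 -0.35149156]
[[-0.013  1.    -0.   ]
 [ 1.     0.013  0.   ]
 [ 0.    -0.    -1.   ]]
```

Call:
step_arm --pt "0 0 -20 0 0 0 1" --pt "0 0 -20 0 0 0 1" --pt "0 0 -20 0 0 0 1" --pt "0 0 -20 0 0 0 1" --pt "0 0 -20 0 0 0 1" --pt "0 0 -20 0 0 0 1" --pt "0 0 -17 0 0 0 1" --pt "0 0 0 0 0 0 0"

```text
t: 3.3
eef_pos: [526.6, -149.3, 75.7]
eef_rot: [-2.202, -2.235, 0.002]
ft_force: [-0.4, 0.3, 0.8]
grip_width: 91.0
```

Call:
step_arm --pt "0 0 0 0 0 0 0" --pt "0 0 0 0 0 0 0" --pt "0 0 0 0 0 0 0" --pt "0 0 0 0 0 0 0" --pt "0 0 0 0 0 0 0" --pt "0 0 0 0 0 0 0"

```text
t: 3.9
eef_pos: [527.7, -149.7, 77.9]
eef_rot: [2.204, 2.238, 0.0]
ft_force: [-0.4, 0.5, 0.5]
grip_width: 44.4
```

Run:
```python
from workcell import *
from h import *
o=observe()
for k in("t","joint_pos","eef_pos","ft_force","grip_width"):print(k,o[k])
s=snapshot("top");np.savez("top1.npz",**s);crop(s,280,130,100,75,8,"pics/g1.png")
```

```text
t 3.9
joint_pos [-3.96811141e-01  5.64089599e-01  1.88066992e+00  4.69076034e-05
  6.96418742e-01 -4.11863312e-01]
eef_pos [ 527.72572414 -149.67704233   77.87612856]
ft_force [-0.36507532  0.45876561  0.50898913]
grip_width 44.43864554629532
```

View pics/g1.png

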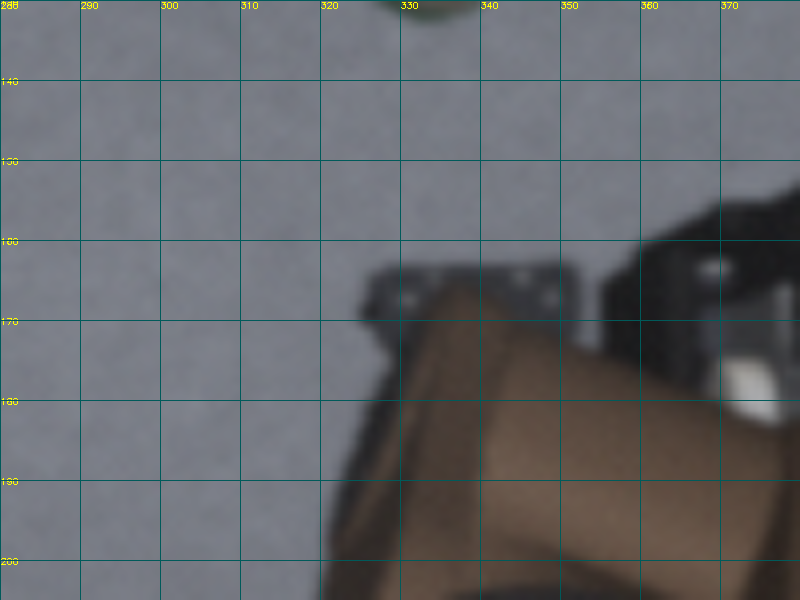

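The gripper body sits over the handle at about (325–352, 163–175) and the fingers are still closing. I'll let them finish.

Call:
step_arm --pt "0 0 0 0 0 0 0" --pt "0 0 0 0 0 0 0" --pt "0 0 0 0 0 0 0" --pt "0 0 0 0 0 0 0"

```text
t: 4.35
eef_pos: [529.5, -149.9, 77.7]
eef_rot: [2.202, 2.236, 0.003]
ft_force: [11.1, 2.0, -5.5]
grip_width: 28.1
```

Call:
step_arm --pt "1 6 0.5 0 0 0 0" --pt "0.5 10 0 0 0 0 0" --pt "0 10 0 0 0 0 0" --pt "0 10 0 0 0 0 0" --pt "0 10 0 0 0 0 0" --pt "0 10 0 0 0 0 0" --pt "0 10 0 0 0 0 0" --pt "0 10 0 0 0 0 0"

```text
t: 5.15
eef_pos: [528.2, -72.6, 77.7]
eef_rot: [-2.203, -2.237, 0.002]
ft_force: [-4.1, -5.0, -8.9]
grip_width: 27.6
```

Call:
step_arm --pt "0 10 0 0 0 0 0" --pt "0 10 0 0 0 0 0" --pt "0 10 0 0 0 0 0" --pt "0 10 0 0 0 0 0" --pt "0 10 0 0 0 0 0" --pt "0 10 0 0 0 0 0" --pt "0 10 0 0 0 0 0" --pt "0 6 0 0 0 0 0"

```text
t: 5.95
eef_pos: [526.9, 3.6, 77.7]
eef_rot: [-2.201, -2.236, 0.005]
ft_force: [-10.3, -4.6, -5.8]
grip_width: 27.9
```

Call:
step_arm --pt "-1 4 0 0 0 0 0" --pt "0 4 0 0 0 0 0" --pt "0 3 0 0 0 0 0" --pt "0 0 0 0 0 0 0"

```text
t: 6.35
eef_pos: [526.7, 14.5, 77.7]
eef_rot: [-2.202, -2.237, 0.002]
ft_force: [-5.3, 1.8, -9.0]
grip_width: 27.7
```

Call:
step_arm --pt "-0.5 2 0 0 0 0 0" --pt "0 2 0 0 0 0 0" --pt "0 1 0 0 0 0 0" --pt "0 1 0 0 0 0 0"

```text
t: 6.75
eef_pos: [526.7, 17.9, 77.7]
eef_rot: [2.203, 2.239, -0.005]
ft_force: [-4.5, -28.6, -10.7]
grip_width: 28.0
```

The force rose to 28 N, so the drawer is at its outer stop. Now I'll ease off, release and lift.

Call:
step_arm --pt "0 -1 0 0 0 0 1" --pt "0 0 0 0 0 0 1" --pt "0 0 0 0 0 0 1" --pt "0 0 0 0 0 0 1" --pt "0 0 20 0 0 0 1" --pt "0 0 30 0 0 0 1" --pt "0 0 40 0 0 0 1" --pt "0 0 40 0 0 0 1"

```text
t: 7.55
eef_pos: [527.4, 18.6, 209.6]
eef_rot: [-2.204, -2.238, 0.0]
ft_force: [1.1, -0.1, -0.4]
grip_width: 86.1
```

Call:
step_arm --pt "0 0 40 0 0 0 1" --pt "0 20 40 0 0 0 1" --pt "5 40 10 0 0 0 1" --pt "5 40 0 0 0 0 1" --pt "5 40 0 0 0 0 1" --pt "5 40 0 0 0 0 1" --pt "5 40 0 0 0 0 1" --pt "5 40 0 0 0 0 1"

```text
t: 8.35
eef_pos: [557.5, 280.4, 298.4]
eef_rot: [2.204, 2.238, 0.001]
ft_force: [1.5, -0.2, -0.3]
grip_width: 95.1
```

Run:
```python
from workcell import *
from h import *
o=observe()
for k in("t","joint_pos","eef_pos","ft_force","grip_width"):print(k,o[k])
for n in("scene","top"):
    s=snapshot(n);np.savez(n+"2.npz",**s);cv2.imwrite(f"pics/{n}2.png",cv2.resize(s["pixels"][:,:,::-1],(800,600),interpolation=cv2.INTER_CUBIC))
```

```text
t 8.35
joint_pos [3.60109262e-01 4.21644249e-01 1.44715225e+00 1.36410213e-04
 1.27234453e+00 3.44736282e-01]
eef_pos [557.47360637 280.35871461 298.36673291]
ft_force [ 1.45132582 -0.21029609 -0.34468615]
grip_width 95.06152288078705
```

View pics/top2.png

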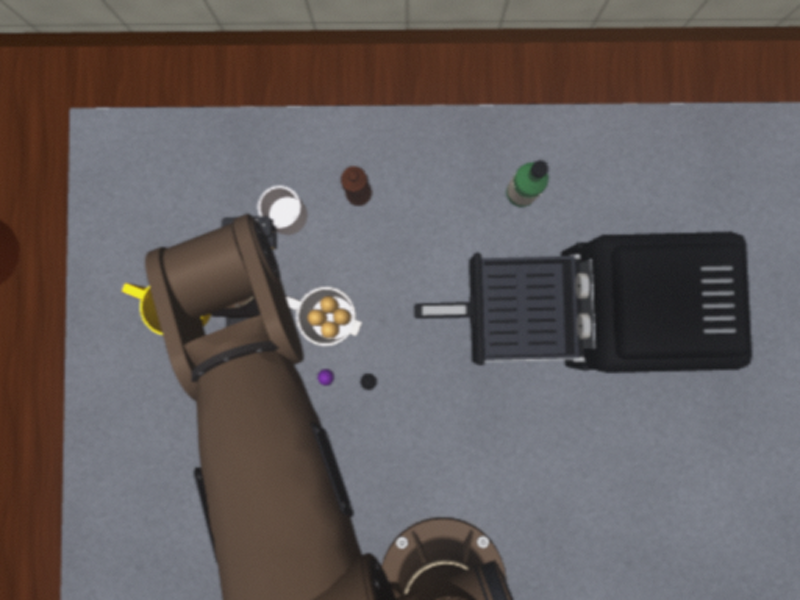

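View pics/scene2.png

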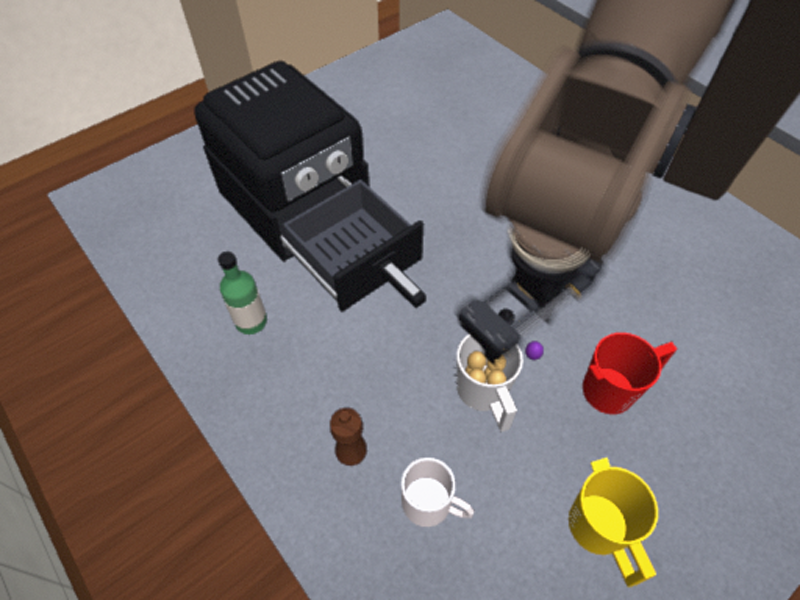

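The drawer is fully out, with the basket clear of the body at about (483–573, 258–358) in the top view and the potatoes still in the jug. Next I'll fit a rough arm model from the logged joint readings, so I can plan the tilted jug grasp and the pour.

Run:
```python
import numpy as np
from scipy.optimize import least_squares
D=[([1.02541,.491573,1.559445],[265.94,565.33,214.05]),([-.398882,.383575,1.746382],[527.84,-150.94,214.43]),([-.396811,.5640896,1.88067],[527.73,-149.68,77.88]),([.360109,.421644,1.447152],[557.47,280.36,298.37])]
def f(p):
    e,h,L2,L3,o,off=p;r=[]
    for (a,b,c),X in D:
        rp=e+L2*np.sin(b)+L3*np.sin(b+c+o); z=h+L2*np.cos(b)+L3*np.cos(b+c+o)
        x=rp*np.cos(a)-off*np.sin(a);y=rp*np.sin(a)+off*np.cos(a)
        r+=[x-X[0],y-X[1],z-X[2]]
    return np.array(r)
for o0 in(0,.1,-.1):
    q=least_squares(f,[0,0,600,570,o0,66],x_scale=[100,100,100,100,.1,10]);print(q.x.round(3),q.fun.round(2))
```

```text
[-3.90000e-02 -7.54650e+01  5.87003e+02  4.13100e+02  1.04000e-01
  6.59170e+01] [ 0.12  0.22 -0.    0.05 -0.02  0.01 -0.09  0.05  0.01 -0.18 -0.09 -0.03]
[-3.90000e-02 -7.54650e+01  5.87003e+02  4.13100e+02  1.04000e-01
  6.59170e+01] [ 0.12  0.22 -0.    0.05 -0.02  0.01 -0.09  0.05  0.01 -0.18 -0.09 -0.03]
[-3.90000e-02 -7.54650e+01  5.87003e+02  4.13100e+02  1.04000e-01
  6.59170e+01] [ 0.12  0.22 -0.    0.05 -0.02  0.01 -0.09  0.05  0.01 -0.18 -0.09 -0.03]
```

```bash
cat > kin.py <<'E'
import numpy as np
from scipy.spatial.transform import Rotation as R
from scipy.optimize import least_squares
P=dict(T=250.)
LO=np.array([-3.1,-.84,.05,-1.13,.06,-2.69]);HI=np.array([3.1,2.19,2.79,4.28,2.93,2.69])
def fk(q):
    T=P["T"];a,b,c,d,e,f=q
    rp=587.003*np.sin(b)+413.1*np.sin(b+c+.104);z=-75.465+T+587.003*np.cos(b)+413.1*np.cos(b+c+.104)
    W=np.array([rp*np.cos(a)-65.917*np.sin(a),rp*np.sin(a)+65.917*np.cos(a),z])
    M=(R.from_euler("ZYZYZ",[a,b+c,d,e,f+np.pi/2])).as_matrix()
    return W+T*M[:,2],M,W
def ik(p,M,q0):
    best=None
    def f(q):
        x,m,_=fk(q); return np.r_[(x-p)/100,(m-M).ravel()]
    rng=np.random.default_rng(0)
    for k in range(12):
        s=np.clip(q0+(k>0)*rng.normal(0,.7,6),LO+.01,HI-.01)
        r=least_squares(f,s,bounds=(LO,HI))
        if r.cost<1e-6 and (best is None or np.abs(r.x-q0).sum()<np.abs(best-q0).sum()): best=r.x
    return best
def pose(u_deg,psi,sgn=1):
    "tool heading u, angle psi below horizontal (deg); jaws horizontal across u"
    u=np.array([np.cos(np.radians(u_deg)),np.sin(np.radians(u_deg)),0]);z=np.cos(np.radians(psi))*u-np.sin(np.radians(psi))*np.array([0,0,1.])
    w=np.array([-u[1],u[0],0])*sgn
    return np.c_[np.cross(w,z),w,z],u
E
python3 - <<'E'
from kin import *
from h import *
t=load("top2")
for n,uv,z in[("handle end",(265.7,198.5),108),("rim FL",(483/1.5625,258/1.5625),112),("rim FR",(483/1.5625,358/1.5625),112),("plate top",(471/1.5625,308/1.5625),139)]:print(n,onz(t,uv,z).round(1))
q0=np.array([.36,.42,1.447,0,1.272,.345])
print(fk(q0)[0])
for T in(200,250,300):
  P["T"]=T
  for a in(30,45,60):
   for sg in(1,-1):
    M,u=pose(-111.5,a,sg); g=np.array([549,296,80.]); q=ik(g+19*M[:,2],M,q0)
    print(T,a,sg,None if q is None else (q.round(2),fk(q)[2].round(0)))
E
```

```text
handle end [526.2  48.6 108. ]
rim FL [621.2 -77.3 112. ]
rim FR [437.4 -74.6 112. ]
plate top [528.1 -51.4 139. ]Traceback (most recent call last):
  File "<stdin>", line 6, in <module>
  File "kin.py", line 10, in fk
    M=(R.from_euler("ZYZYZ",[a,b+c,d,e,f+np.pi/2])).as_matrix()
       ~~~~~~~~~~~~^^^^^^^^^^^^^^^^^^^^^^^^^^^^^^^
  File "scipy/spatial/transform/_rotation.pyx", line 1413, in scipy.spatial.transform._rotation.Rotation.from_euler
ValueError: Expected axis specification to be a non-empty string of upto 3 characters, got ZYZYZ
```

```bash
sed -i 's/M=(R.from_euler.*/M=(R.from_euler("ZYZ",[a,b+c,d])*R.from_euler("YZ",[e,f+np.pi\/2])).as_matrix()/' kin.py
cat > plan.py <<'E'
from kin import *
q0=np.array([.36,.42,1.447,0,1.272,.345])
print(fk(q0)[0])
import sys
for T in(200,250,300):
  P["T"]=T
  for a in(30,45,60):
   for sg in(1,-1):
    M,u=pose(-111.5,a,sg); g=np.array([549,296,80.]); q=ik(g+19*M[:,2],M,q0)
    if q is None: print(T,a,sg,None);continue
    print(T,a,sg,q.round(2),fk(q)[2].round(0))
    for hd in(-150,-111,-90,-60,-20):
      out=[]
      S=np.array([529,-157,0])
      for th,sz in((0,290),(50,240),(105,160)):
        M,u=pose(hd,a+th,sg);jx=np.cos(np.radians(th))*u-np.sin(np.radians(th))*np.array([0,0,1]);jz=np.sin(np.radians(th))*u+np.cos(np.radians(th))*np.array([0,0,1])
        s=S+[0,0,sz]-20*u; g=s-144*jx-35*jz
        qq=ik(g+19*M[:,2],M,q); out.append(None if qq is None else (qq.round(2).tolist(),fk(qq)[2].round(0).tolist()))
      print("   ",hd,out)
E
python3 plan.py
```

```text
[557.46783139 280.26439052 299.57557791]
200 30 1 [ 0.54  0.93  1.37 -0.56  1.75  1.09] [606. 442. 171.]
    -150 [([-0.08, 0.82, 1.09, -0.6, 2.1, 0.9], [807.0, 3.0, 346.0]), ([-0.2, 0.51, 1.28, -0.12, 1.48, 0.86], [677.0, -72.0, 506.0]), ([-0.59, 0.26, 1.87, 0.97, 0.88, -0.15], [432.0, -213.0, 436.0])]
    -111 [([0.12, 0.61, 1.54, -0.88, 1.63, 0.73], [644.0, 142.0, 346.0]), ([-0.11, 0.36, 1.52, -0.17, 1.31, 0.31], [590.0, 2.0, 506.0]), ([-0.61, 0.37, 1.71, 0.77, 1.38, -0.52], [489.0, -261.0, 436.0])]
    -90 [([0.18, 0.47, 1.81, -1.06, 1.36, 0.71], [529.0, 164.0, 346.0]), ([-0.1, 0.27, 1.66, -0.19, 1.2, -0.03], [529.0, 14.0, 506.0]), ([-0.58, 0.42, 1.61, 0.63, 1.6, -0.73], [529.0, -268.0, 436.0])]
    -60 [None, ([-0.17, 0.13, 1.84, -0.15, 1.06, -0.63], [444.0, -9.0, 506.0]), ([-0.51, 0.49, 1.5, 0.38, 1.84, -1.07], [585.0, -254.0, 436.0])]
    -20 [([-0.49, 0.05, 2.5, 2.86, 0.47, 1.75], [228.0, -47.0, 346.0]), ([-0.44, 0.03, 1.96, 0.02, 0.98, -1.67], [368.0, -99.0, 506.0]), ([-0.4, 0.53, 1.43, -0.04, 1.97, -1.62], [634.0, -195.0, 436.0])]
200 30 -1 [ 0.54  0.93  1.37 -0.56  1.75 -2
[... 14983 characters left out ...]
76, 1.08, -0.3, 1.74, -2.17], [793.0, -5.0, 498.0]), ([-0.35, 0.36, 1.56, 0.31, 1.01, -2.58], [566.0, -135.0, 592.0]), None]
    -111 [([0.1, 0.54, 1.51, -0.47, 1.36, -2.52], [638.0, 127.0, 498.0]), None, ([-0.85, 0.6, 1.78, 1.04, 1.69, 2.24], [438.0, -395.0, 381.0])]
    -90 [None, None, ([-0.76, 0.7, 1.56, 0.84, 1.93, 2.21], [529.0, -412.0, 381.0])]
    -60 [None, ([-0.36, 0.27, 1.7, 0.22, 1.45, 2.2], [507.0, -120.0, 592.0]), ([-0.61, 0.81, 1.3, 0.55, 2.23, 2.05], [656.0, -378.0, 381.0])]
    -20 [([-0.48, -0.05, 2.38, 0.22, 0.3, 1.24], [243.0, -53.0, 498.0]), ([-0.41, 0.25, 1.73, -0.02, 1.51, 1.51], [488.0, -142.0, 592.0]), ([-0.39, 0.88, 1.14, -0.06, 2.43, 1.52], [769.0, -244.0, 381.0])]
```

Call:
step_arm --pt "2 10 0 0 0 -0.097 1" --pt "2 10 0 0 0 -0.097 1" --pt "2 10 0 0 0 -0.097 1" --pt "2 10 0 0 0 -0.097 1" --pt "2 10 0 -0.122 0.048 0 1" --pt "2 10 0 -0.122 0.048 0 1" --pt "0 8 0 -0.122 0.048 0 1" --pt "0 0 0 -0.122 0.048 0 1"

```text
t: 9.25
eef_pos: [569.6, 346.9, 298.8]
eef_rot: [2.294, 1.566, -0.621]
ft_force: [-0.5, -0.4, -1.1]
grip_width: 95.4
```

Call:
step_arm --pt "0 0 0 -0.122 0.048 0 1" --pt "0 0 0 -0.122 0.048 0 1" --pt "0 0 0 0 0 0 1"

```text
t: 9.55
eef_pos: [569.4, 347.2, 294.4]
eef_rot: [2.109, 1.444, -0.888]
ft_force: [-0.1, -0.5, -2.2]
grip_width: 95.0
```

Run:
```python
from workcell import *
from kin import *
o=observe()
for k in("t","joint_pos","eef_pos","ft_force","grip_width"):print(k,o[k])
M=R.from_rotvec(o["eef_rot"]).as_matrix();print(M.round(3)); print(pose(-111.5,45)[0].round(3))
for T in(150,200,250,300):
    P["T"]=T;x,m,w=fk(o["joint_pos"]);print(T,x,w)
print(m.round(3))
```

```text
t 9.55
joint_pos [ 0.60910548  0.82075448  0.919034   -0.46124809  2.0576636   0.90053563]
eef_pos [569.4296846  347.19003209 294.38324225]
ft_force [-0.0735177 -0.5028595 -2.2120889]
grip_width 95.01986873832803
[[ 0.252  0.932 -0.262]
 [ 0.655 -0.363 -0.663]
 [-0.713 -0.005 -0.701]]
[[ 0.259  0.93  -0.259]
 [ 0.658 -0.367 -0.658]
 [-0.707  0.    -0.707]]
150 [601.43956884 427.98769513 258.07737584] [640.79617498 527.38274904 363.29943063]
200 [588.32070013 394.8560105  273.00335758] [640.79617498 527.38274904 413.29943063]
250 [575.20183142 361.72432586 287.92933932] [640.79617498 527.38274904 463.29943063]
300 [562.08296271 328.59264123 302.85532106] [640.79617498 527.38274904 513.29943063]
[[ 0.252  0.932 -0.262]
 [ 0.655 -0.363 -0.663]
 [-0.713 -0.005 -0.701]]
```

Call:
step_arm --pt "0 0 -30 0 0 0 1" --pt "0 0 -35 0 0 0 1" --pt "0 0 -35 0 0 0 1" --pt "0 1 -35 0 0 0 1" --pt "0 1 -20 0 0 0 1" --pt "0 0 0 0 0 0 1"

```text
t: 10.15
eef_pos: [569.3, 347.6, 141.4]
eef_rot: [2.116, 1.444, -0.882]
ft_force: [-0.2, 0.0, 0.7]
grip_width: 95.1
```

```bash
sed -i 's/T=250/T=272/' kin.py
python3 - <<'E'
from workcell import *
from h import *
from kin import *
o=observe();print(o["t"],o["eef_pos"],fk(o["joint_pos"])[0])
for n in("scene","top"):
    s=snapshot(n);np.savez(n+"3.npz",**s)
    print(n,proj(s,o["eef_pos"]))
    u0,v0=(290,190) if n=="scene" else (140,150)
    crop(s,u0,v0,100,75,8,f"pics/{n}3.png")
E
```

```text
10.15 [569.26111651 347.64178135 141.42098532] [569.32636494 347.64415854 141.53270506]
scene [338.27371294 275.48740406]
top [159.10486028 183.6481636 ]
```

View pics/scene3.png

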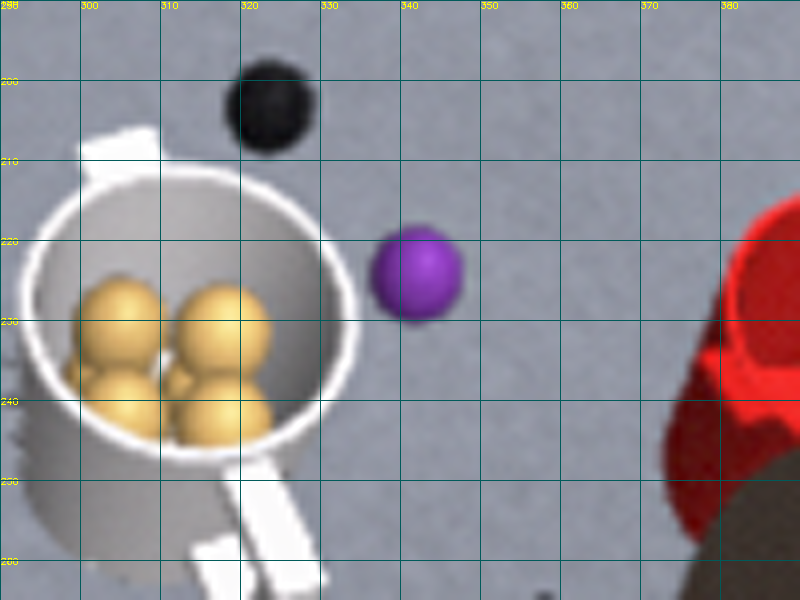

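View pics/top3.png

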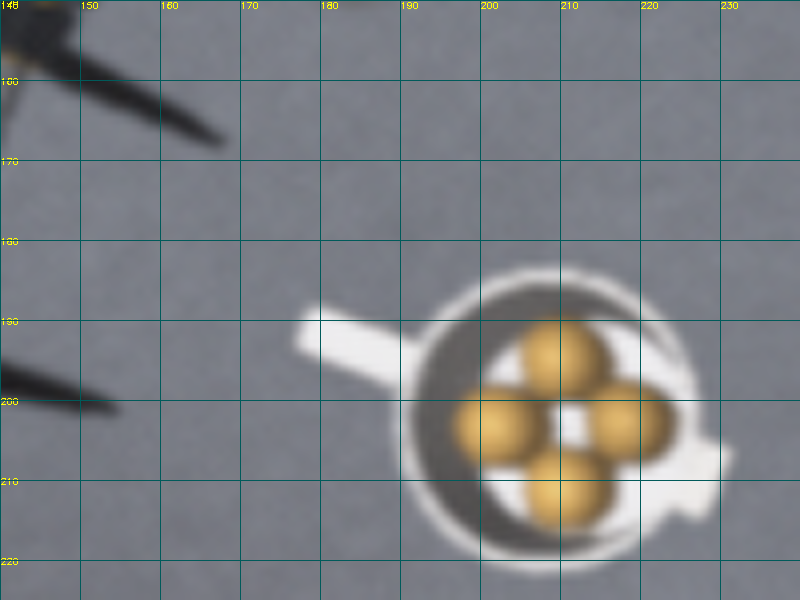

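Run:
```python
from h import *
s,t=load("scene0"),load("top0")
a=[tri(t,(178.8,188.3),s,(325,264.3)),tri(t,(177,193.2),s,(330.8,262.3)),tri(t,(178.8,188.3),s,(330.8,262.3)),tri(t,(177,193.2),s,(325,264.3))]
for x in a: print(x)
print(tri(t,(177.9,190.7),s,(327.9,263.3)))
```

```text
(array([557.79264743, 300.12858687, 102.88689345]), np.float64(0.9233485631908064))
(array([543.4678487 , 305.33896722, 103.64181439]), np.float64(1.35585341743335))
(array([552.9263473 , 302.98537054, 115.483657  ]), np.float64(14.19406435926798))
(array([548.4706989 , 302.46624592,  91.63113828]), np.float64(12.224461335684811))
(array([550.73581684, 302.73534681, 103.4265028 ]), np.float64(1.2204642633703344))
```

The handle's outer top edge triangulates to (551, 303, 103), which agrees with the plan. The fingers at (167, 168) and (154, 201) in the top view straddle the handle's line evenly, so I'll approach.

Call:
step_arm --pt "-4.3 -10.7 -12.4 0 0 0 1" --pt "-4.3 -10.7 -12.4 0 0 0 1" --pt "-4.3 -10.7 -12.4 0 0 0 1" --pt "-4.3 -10.7 -12.4 0 0 0 1" --pt "-4.3 -10.7 -12.4 0 0 0 1" --pt "-4.3 -10.7 -12.4 0 0 0 1" --pt "0 0 0 0 0 0 1"

```text
t: 10.95
eef_pos: [544.0, 283.4, 69.7]
eef_rot: [2.116, 1.443, -0.878]
ft_force: [0.1, 0.7, 0.3]
grip_width: 95.3
```

Call:
step_arm --pt "0 0 0 0 0 0 0" --pt "0 0 0 0 0 0 0" --pt "0 0 0 0 0 0 0" --pt "0 0 0 0 0 0 0" --pt "0 0 0 0 0 0 0" --pt "0 0 0 0 0 0 0" --pt "0 0 0 0 0 0 0" --pt "0 0 0 0 0 0 0"

```text
t: 11.75
eef_pos: [543.9, 284.2, 68.7]
eef_rot: [2.115, 1.444, -0.879]
ft_force: [0.1, -0.0, -0.4]
grip_width: 36.7
```

Call:
step_arm --pt "0 0 0 0 0 0 0" --pt "0 0 0 0 0 0 0" --pt "0 0 0 0 0 0 0" --pt "0 0 0 0 0 0 0"

```text
t: 12.15
eef_pos: [544.0, 284.1, 68.7]
eef_rot: [2.115, 1.444, -0.878]
ft_force: [1.3, -0.8, -0.7]
grip_width: 17.9
```

Run:
```python
from workcell import *
from h import *
from kin import *
o=observe();print(o["t"],o["eef_pos"],o["grip_width"],o["ft_force"])
for n in("scene","top"):
    s=snapshot(n);np.savez(n+"4.npz",**s)
    u0,v0=(280,200) if n=="scene" else (150,160)
    crop(s,u0,v0,100,75,8,f"pics/{n}4.png")
```

```text
12.15 [543.99252346 284.13753431  68.74826298] 17.918095899501672 [ 1.29195542 -0.75379149 -0.74400665]
```

View pics/scene4.png

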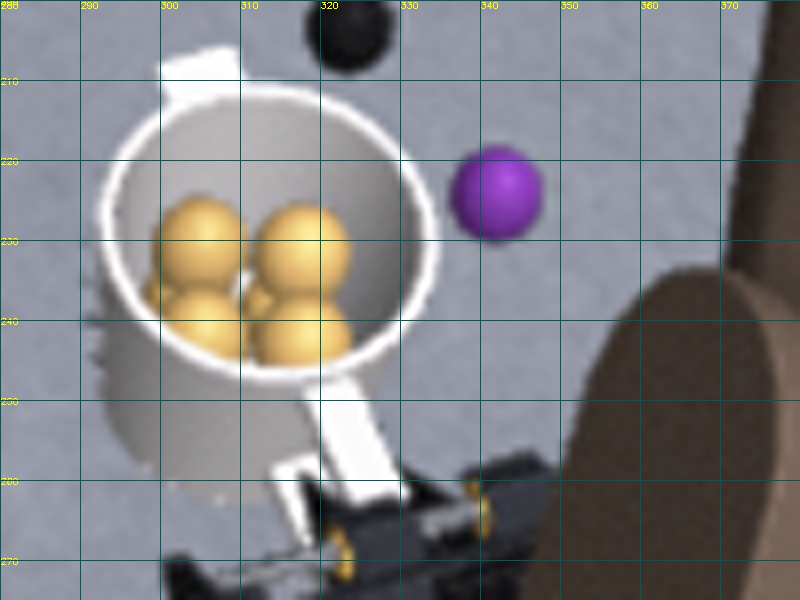

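View pics/top4.png

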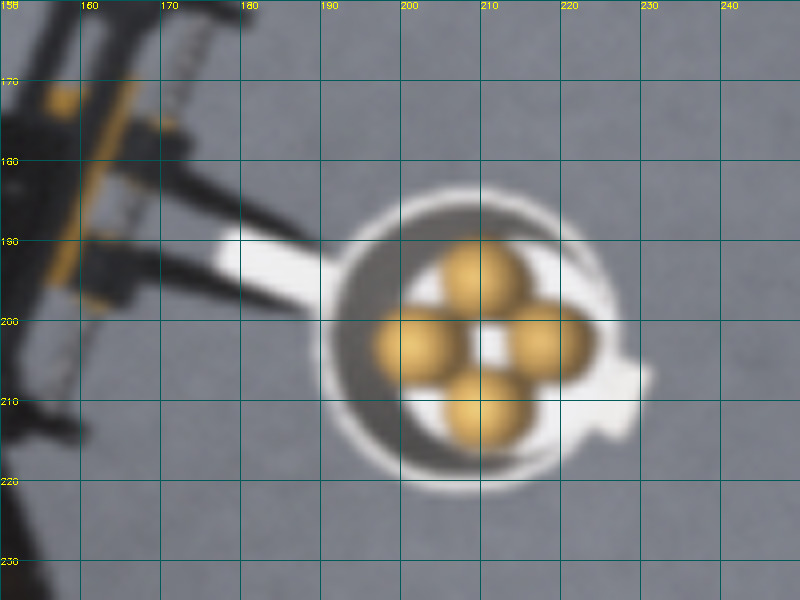

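The jug's handle bar is gripped at 17.9 mm and the jug hasn't moved (rim centre about (208, 203) in the top view). I'll do a slow test lift to check for slip.

Call:
step_arm --pt "0 0 4 0 0 0 0" --pt "0 0 6 0 0 0 0" --pt "0 0 8 0 0 0 0" --pt "0 0 8 0 0 0 0" --pt "0 0 8 0 0 0 0" --pt "0 0 6 0 0 0 0" --pt "0 0 0 0 0 0 0"

```text
t: 12.95
eef_pos: [544.1, 284.3, 109.9]
eef_rot: [2.116, 1.444, -0.877]
ft_force: [0.7, 0.0, -5.0]
grip_width: 17.9
```

Run:
```python
from workcell import *
from h import *
from kin import *
o=observe();print(o["t"],o["eef_pos"],o["grip_width"],o["ft_force"],o["torque"])
for n in("scene","top"):
    s=snapshot(n);np.savez(n+"5.npz",**s)
    u0,v0=(280,180) if n=="scene" else (150,160)
    crop(s,u0,v0,100,75,8,f"pics/{n}5.png")
```

```text
12.95 [544.1393673  284.3363228  109.85119671] 17.913804627492574 [ 0.70780739  0.04529001 -4.99013385] [ 1.28382947 -0.4391846  -0.02159761]
```

View pics/scene5.png

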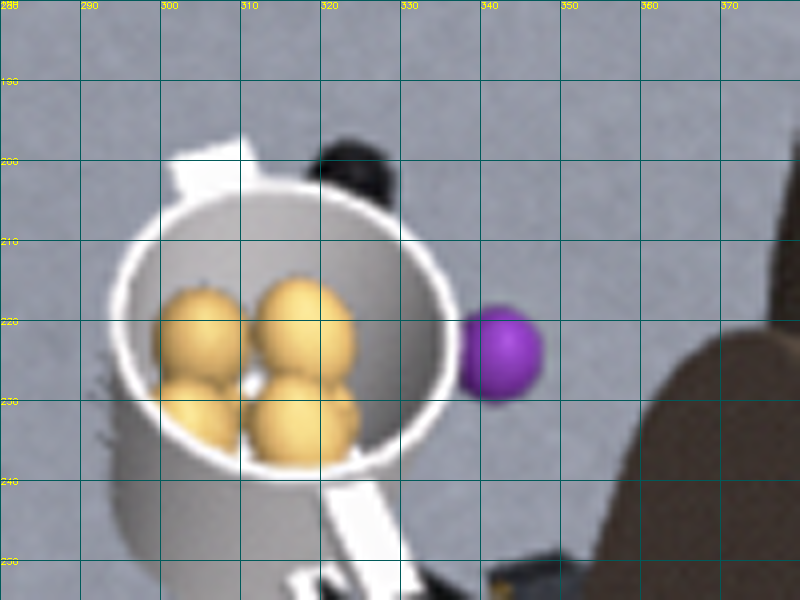

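View pics/top5.png

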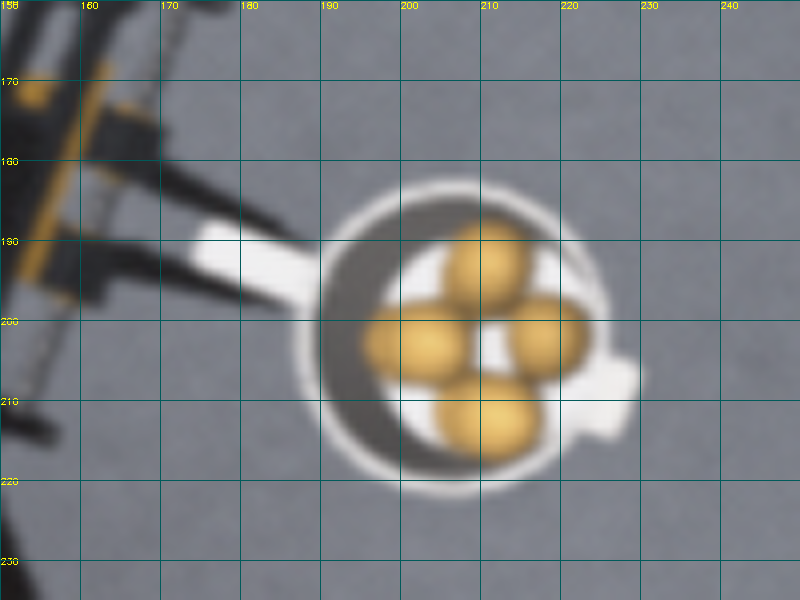

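```bash
cat > pour.py <<'E'
from kin import *
from h import load,proj
M0=R.from_rotvec([2.116,1.444,-.877]).as_matrix()
t,s=load("top5"),load("scene5");print(proj(t,[516,212.4,156]),proj(s,[516,212.4,156]),proj(t,[496,162,156]),proj(s,[496,162,156]))
Z=np.array([0,0,1.])
def tcp(S,th,hd=-91.5,a=44.5):
    M,u=pose(hd,a+th);t=np.radians(th);jx=np.cos(t)*u-np.sin(t)*Z;jz=np.sin(t)*u+np.cos(t)*Z
    return np.array(S)-144*jx-33*jz+19*M[:,2],M
q=np.array([.56,.93,1.32,-.43,1.58,1.08])
p,M=tcp([516,162,156],0,-111.5);q=ik(p,M,q);print("now",p,q.round(3))
prev=np.array([544.1,284.3,109.9]);pq=q
for S,th in[((529,-133,290),0),((529,-133,260),25),((529,-133,235),50),((529,-133,205),65),((529,-133,185),75),((529,-133,172),85),((529,-135,162),95),((529,-137,158),105)]:
    p,M=tcp(S,th);q=ik(p,M,pq)
    print(th,p.round(1),"d",(p-prev).round(1),None if q is None else (q.round(2),np.abs(q-pq).max().round(2),fk(q)[2].round(0)));prev=p;pq=q if q is not None else pq
E
python3 pour.py
```

```text
[206.67678481 202.06506657] [315.01784468 219.90595681] [224.93195177 209.14514686] [306.97175008 202.24277632]
now [563.80944052 283.37133557 109.68272398] [ 0.547  0.905  1.239 -0.448  1.668  1.036]
0 [532.4  -2.6 243.7] d [ -11.7 -286.9  133.8] (array([ 0.23,  0.47,  1.75, -0.81,  1.28,  0.64]), np.float64(0.52), array([537., 191., 434.]))
25 [532.6   4.8 273.2] d [ 0.2  7.4 29.5] (array([ 0.06,  0.33,  1.7 , -0.39,  1.17,  0.26]), np.float64(0.42), array([535., 100., 528.]))
50 [532.1 -13.7 305.2] d [ -0.5 -18.5  32. ] (array([-0.19,  0.27,  1.66,  0.08,  1.22, -0.19]), np.float64(0.47), array([532., -35., 576.]))
65 [531.5 -35.9 303.7] d [ -0.6 -22.2  -1.5] (array([-0.36,  0.31,  1.66,  0.33,  1.31, -0.44]), np.float64(0.25), array([ 529., -127.,  560.]))
75 [531.1 -54.5 299. ] d [ -0.5 -18.6  -4.6] (array([-0.46,  0.35,  1.65,  0.47,  1.39, -0.58]), np.float64(0.14), array([ 528., -188.,  536.]))
85 [530.5 -75.5 297.9] d [ -0.5 -21.   -1.1] (array([-0.55,  0.41,  1.64,  0.58,  1.5 , -0.69]), np.float64(0.11), array([ 526., -248.,  508.]))
95 [ 529.9 -100.2  296. ] d [ -0.6 -24.7  -1.9] (array([-0.64,  0.48,  1.62,  0.67,  1.62, -0.79]), np.float64(0.12), array([ 524., -307.,  473.]))
105 [ 529.3 -126.   296. ] d [ -0.6 -25.8   0. ] (array([-0.71,  0.56,  1.59,  0.75,  1.75, -0.85]), np.float64(0.13), array([ 523., -360.,  434.]))
```

Call:
step_arm --pt "0 0 10 0 0 0 0" --pt "0 -2 15 0 0 0 0" --pt "0 -6 17 0 0 0.01 0" --pt "-0.5 -10 17 0 0 0.02 0" --pt "-0.8 -15 16 0 0 0.025 0" --pt "-1 -19 15 0 0 0.03 0" --pt "-1 -22 14 0 0 0.03 0" --pt "-1 -24 13 0 0 0.03 0"

```text
t: 13.85
eef_pos: [539.3, 184.8, 227.9]
eef_rot: [1.98, 1.576, -0.821]
ft_force: [0.8, 0.2, -4.6]
grip_width: 17.8
```

Call:
step_arm --pt "-1 -25 10 0 0 0.03 0" --pt "-1 -26 7 0 0 0.03 0" --pt "-1 -26 0 0 0 0.03 0" --pt "-1 -26 0 0 0 0.03 0" --pt "-1 -26 0 0 0 0.03 0" --pt "-1 -24 0 0 0 0.03 0" --pt "-0.8 -18 0 0 0 0.024 0" --pt "-0.6 -10 0 0 0 0 0"

```text
t: 14.65
eef_pos: [531.1, 3.4, 244.3]
eef_rot: [1.784, 1.74, -0.741]
ft_force: [-0.4, 1.1, -4.7]
grip_width: 17.8
```

Call:
step_arm --pt "0 -6 0 0 0 0 0" --pt "0 -2 0 0 0 0 0" --pt "0 0 0 0 0 0 0"

```text
t: 14.95
eef_pos: [532.3, -2.7, 242.9]
eef_rot: [1.784, 1.741, -0.741]
ft_force: [-0.3, -0.2, -4.1]
grip_width: 17.8
```

```bash
cat > look.py <<'E'
import sys
from workcell import *
from h import *
from kin import *
i=sys.argv[1];o=observe();M=R.from_rotvec(o["eef_rot"]).as_matrix()
print(round(o["t"],2),o["eef_pos"].round(1),round(o["grip_width"],1),o["ft_force"].round(1),o["joint_pos"].round(2),"zt",M[:,2].round(3),"yt",M[:,1].round(3))
a=[]
for n in("scene","top"):
    s=snapshot(n);np.savez(n+i+".npz",**s);a.append(cv2.resize(s["pixels"][:,:,::-1],None,fx=1.04,fy=1.04))
s1=dict(np.load("scene%s.npz"%i))["pixels"][60:260,150:410,::-1];t1=dict(np.load("top%s.npz"%i))["pixels"][100:300,190:450,::-1]
cv2.imwrite(f"pics/l{i}.png",np.hstack([cv2.resize(x,(400,308),interpolation=cv2.INTER_CUBIC) for x in(s1,t1)]))
cv2.imwrite(f"pics/ls{i}.png",cv2.resize(s1,(780,600),interpolation=cv2.INTER_CUBIC));cv2.imwrite(f"pics/lt{i}.png",cv2.resize(t1,(780,600),interpolation=cv2.INTER_CUBIC))
E
python3 look.py 6
```

```text
14.95 [532.3  -2.7 242.9] 17.8 [-0.3 -0.2 -4.1] [ 0.22  0.47  1.76 -0.8   1.27  0.64] zt [-0.018 -0.708 -0.706] yt [ 1.    -0.025 -0.001]
```

View pics/l6.png

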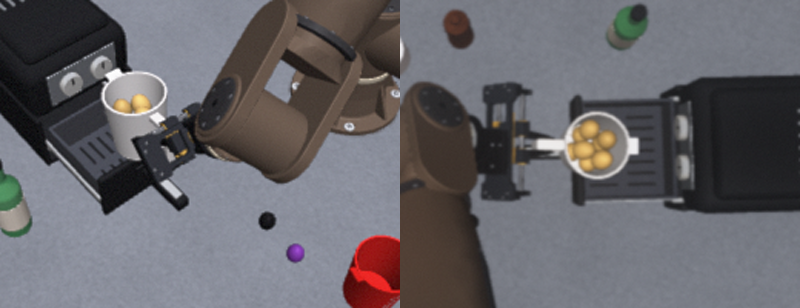

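Call:
step_arm --pt "0 1.5 5.9 0.0873 0 0 0" --pt "0 1.5 5.9 0.0873 0 0 0" --pt "0 1.5 5.9 0.0873 0 0 0" --pt "0 1.5 5.9 0.0873 0 0 0" --pt "0 1.4 5.9 0.0873 0 0 0" --pt "0 -3.7 6.4 0.0873 0 0 0" --pt "0 -3.7 6.4 0.0873 0 0 0" --pt "0 -3.7 6.4 0.0873 0 0 0"

```text
t: 15.85
eef_pos: [532.0, -6.2, 291.9]
eef_rot: [2.203, 2.169, -0.113]
ft_force: [-0.1, 0.5, -5.1]
grip_width: 17.6
```

Call:
step_arm --pt "0 -3.7 6.4 0.0873 0 0 0" --pt "0 -3.7 6.4 0.0873 0 0 0" --pt "0 0 0 0 0 0 0"

```text
t: 16.15
eef_pos: [532.3, -15.3, 304.7]
eef_rot: [-2.186, -2.149, -0.074]
ft_force: [-0.1, 0.1, -5.1]
grip_width: 17.9
```

```bash
python3 look.py 7
```

```text
16.15 [532.3 -15.3 304.7] 17.9 [-0.1  0.1 -5.1] [-0.2   0.28  1.64  0.09  1.25 -0.21] zt [-0.018  0.087 -0.996] yt [ 1.    -0.016 -0.02 ]
```

View pics/l7.png

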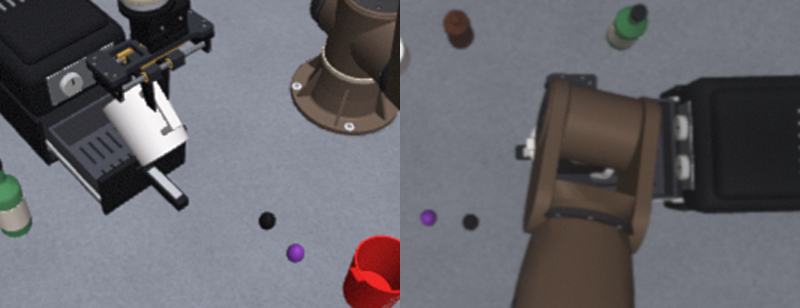

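Call:
step_arm --pt "0 -4.4 -0.3 0.0524 0 0 0" --pt "0 -4.4 -0.3 0.0524 0 0 0" --pt "0 -4.4 -0.3 0.0524 0 0 0" --pt "0 -4.4 -0.3 0.0524 0 0 0" --pt "0 -4.4 -0.3 0.0524 0 0 0" --pt "0 0 0 0 0 0 0" --pt "0 -4.6 -1.1 0.0436 0 0 0" --pt "0 -4.6 -1.1 0.0436 0 0 0"

```text
t: 17.05
eef_pos: [532.0, -44.1, 300.3]
eef_rot: [-1.983, -1.962, -0.411]
ft_force: [1.2, -0.8, -4.9]
grip_width: 17.9
```

Call:
step_arm --pt "0 -4.6 -1.1 0.0436 0 0 0" --pt "0 -4.6 -1.1 0.0436 0 0 0" --pt "0 0 0 0 0 0 0"

```text
t: 17.35
eef_pos: [532.0, -54.4, 297.3]
eef_rot: [-1.931, -1.908, -0.487]
ft_force: [0.9, 0.2, -4.3]
grip_width: 17.6
```

```bash
python3 look.py 8
```

```text
17.35 [532.  -54.4 297.3] 17.6 [ 0.9  0.2 -4.3] [-0.46  0.37  1.63  0.46  1.42 -0.58] zt [-0.021  0.498 -0.867] yt [ 1.    -0.005 -0.027]
```

View pics/ls8.png

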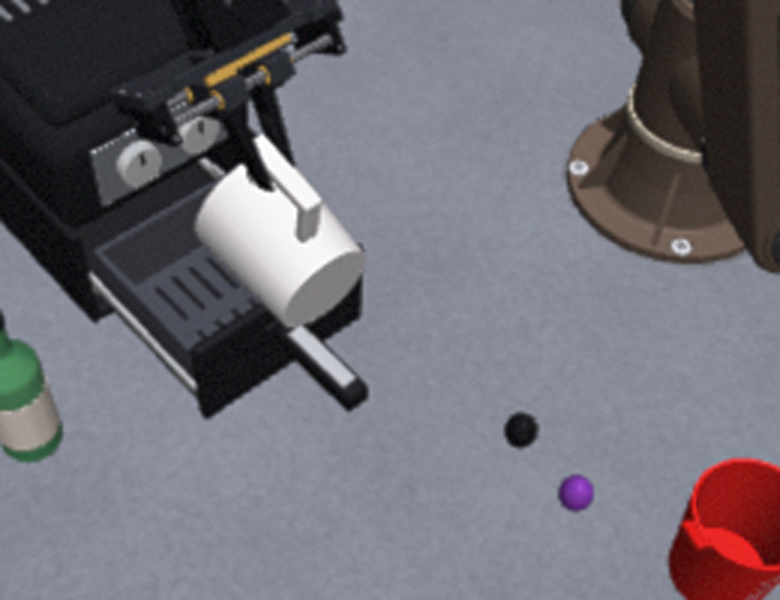

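The jug (mouth about (230, 215), foot about (325, 290)) lies nearly horizontal over the basket. No potato shows outside it, so I'll keep tipping.

Call:
step_arm --pt "0 -5.2 -0.3 0.0436 0 0 0" --pt "0 -5.2 -0.3 0.0436 0 0 0" --pt "0 -5.2 -0.3 0.0436 0 0 0" --pt "0 -5.2 -0.3 0.0436 0 0 0" --pt "0 0 0 0 0 0 0" --pt "0 0 0 0 0 0 0" --pt "0 0 0 0 0 0 0"

```text
t: 18.15
eef_pos: [532.2, -75.1, 297.2]
eef_rot: [-1.819, -1.801, -0.636]
ft_force: [-0.4, 0.0, -4.4]
grip_width: 18.2
```

Call:
step_arm --pt "0 -6.2 -0.5 0.0436 0 0 0" --pt "0 -6.2 -0.5 0.0436 0 0 0" --pt "0 -6.2 -0.5 0.0436 0 0 0" --pt "0 -6.2 -0.5 0.0436 0 0 0" --pt "0 0 0 0 0 0 0" --pt "0 0 0 0 0 0 0"

```text
t: 18.75
eef_pos: [532.2, -100.5, 294.8]
eef_rot: [-1.703, -1.688, -0.768]
ft_force: [0.5, 0.9, -4.4]
grip_width: 17.8
```

Call:
step_arm --pt "0 -6.4 0 0.0436 0 0 0" --pt "0 -6.4 0 0.0436 0 0 0" --pt "0 -6.4 0 0.0436 0 0 0" --pt "0 -6.4 0 0.0436 0 0 0" --pt "0 0 0 0 0 0 0" --pt "0 0 0 0 0 0 0" --pt "0 0 0 0 0 0 0" --pt "0 0 0 0 0 0 0"

```text
t: 19.55
eef_pos: [532.2, -125.0, 295.7]
eef_rot: [-1.582, -1.575, -0.888]
ft_force: [0.6, 0.4, -3.0]
grip_width: 17.8
```

```bash
python3 look.py 9
```

```text
19.55 [ 532.2 -125.   295.7] 17.8 [ 0.6  0.4 -3. ] [-0.69  0.58  1.56  0.73  1.78 -0.83] zt [-0.018  0.865 -0.502] yt [ 1.     0.008 -0.023]
```

View pics/ls9.png

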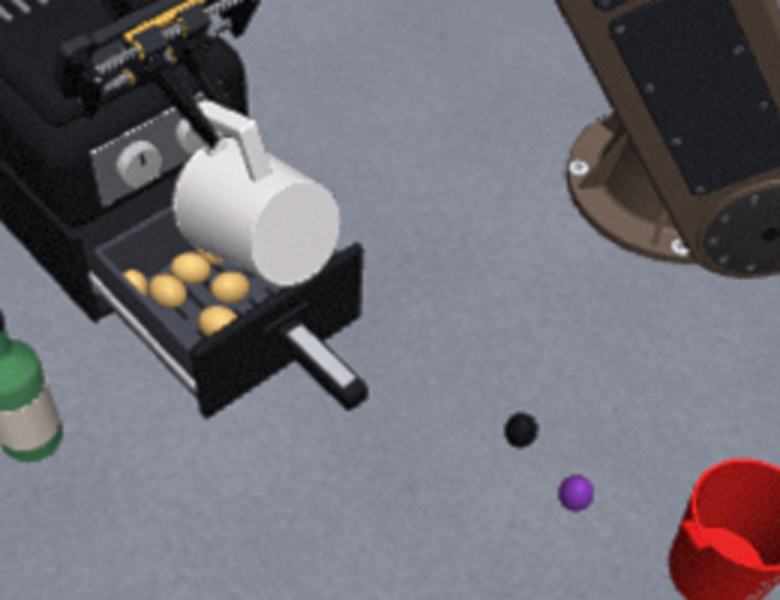

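Six potatoes are visible in the basket at about (135–230, 255–320), and the jug hides the rest of it. I'll tip a little further so nothing stays in the jug.

Call:
step_arm --pt "0 -6.4 0.5 0.0436 0 0 0" --pt "0 -6.4 0.5 0.0436 0 0 0" --pt "0 -6.4 0.5 0.0436 0 0 0" --pt "0 0 0 0 0 0 0" --pt "0 0 0 0 0 0 0" --pt "0 0 0 0 0 0 0" --pt "0 0 0 0 0 0 0" --pt "0 0 0 0 0 0 0"

```text
t: 20.45
eef_pos: [532.2, -144.4, 297.0]
eef_rot: [-1.49, -1.485, -0.97]
ft_force: [-0.3, 0.3, -1.8]
grip_width: 17.8
```

```bash
python3 look.py 10; python3 -c "
from workcell import *
for i in range(4): print(observe()['ft_force'])"
```

```text
20.45 [ 532.2 -144.4  297. ] 17.8 [-0.3  0.3 -1.8] [-0.73  0.64  1.53  0.79  1.88 -0.86] zt [-0.018  0.923 -0.384] yt [ 1.     0.011 -0.022]
[ 0.22033947  0.24616468 -2.72761266]
[ 0.22033947  0.24616468 -2.72761266]
[ 0.22033947  0.24616468 -2.72761266]
[ 0.22033947  0.24616468 -2.72761266]
```

View pics/ls10.png

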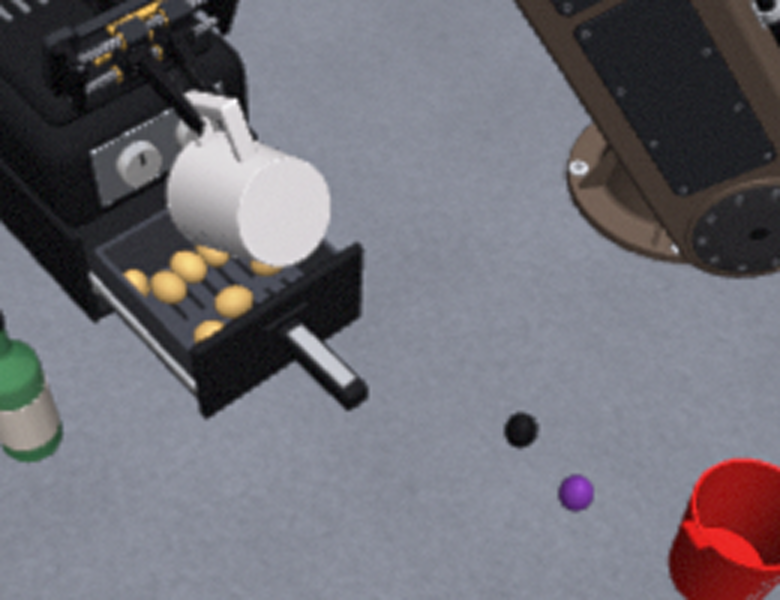

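Call:
step_arm --pt "0 3 20 0 0 0 0" --pt "0 8 25 0 0 0 0" --pt "0 10 25 0 0 0 0" --pt "0 10 20 0 0 0 0" --pt "0 0 0 0 0 0 0"

```text
t: 21.05
eef_pos: [532.0, -112.7, 390.2]
eef_rot: [-1.49, -1.49, -0.972]
ft_force: [-0.4, 0.7, -2.9]
grip_width: 17.9
```

```bash
python3 look.py 11
```

```text
21.05 [ 532.  -112.7  390.2] 17.9 [-0.4  0.7 -2.9] [-0.7   0.52  1.49  0.86  1.97 -0.71] zt [-0.018  0.922 -0.386] yt [ 1.     0.012 -0.018]
```

View pics/ls11.png

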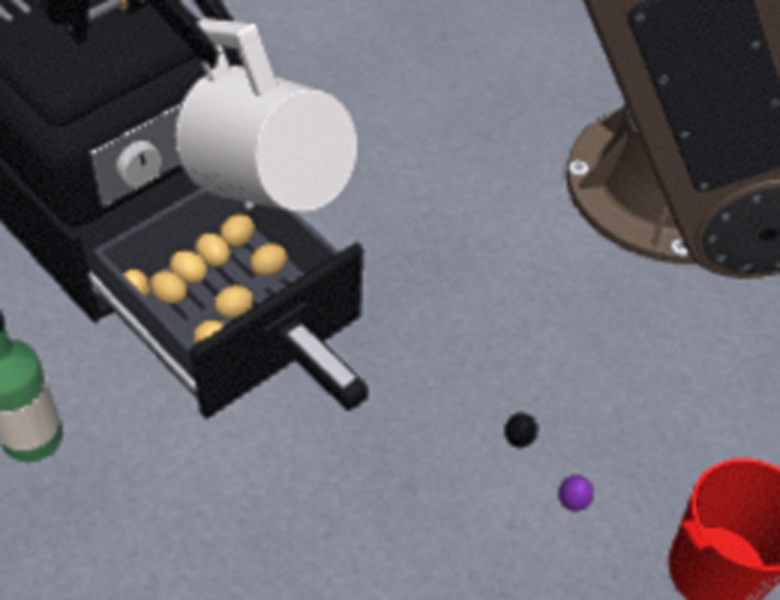

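All eight potatoes are in the basket: five in a row from (135, 282) to (238, 230), plus (268, 260), (233, 300) and (208, 332). I'll turn the jug upright and carry it back to its old spot.

Call:
step_arm --pt "0 5 0 -0.1 0 0 0" --pt "0 10 0 -0.1 0 0 0" --pt "0 12 0 -0.1 0 0 0" --pt "0 15 0 -0.1 0 0 0" --pt "0 15 0 -0.1 0 0 0" --pt "0 15 0 -0.1 0 0 0" --pt "0 15 0 -0.1 0 0 0" --pt "0 15 0 -0.1 0 0 0"

```text
t: 21.95
eef_pos: [532.0, -11.7, 385.8]
eef_rot: [-2.022, -1.994, -0.357]
ft_force: [0.0, -0.1, -3.3]
grip_width: 17.7
```

Call:
step_arm --pt "0 15 0 -0.1 0 0 0" --pt "0 15 0 -0.1 0 0 0" --pt "0 15 0 -0.1 0 0 0" --pt "0 15 0 -0.1 0 0 0" --pt "0 15 0 -0.1 0 0 0" --pt "0 15 -5 -0.1 0 0 0" --pt "0 15 -10 -0.1 0 0 0" --pt "0 15 -15 -0.1 0 0 0"

```text
t: 22.75
eef_pos: [532.2, 108.8, 356.0]
eef_rot: [2.011, 1.971, -0.447]
ft_force: [-0.1, 1.0, -2.7]
grip_width: 17.6
```

Call:
step_arm --pt "0 15 -15 -0.1 0 0 0" --pt "0 15 -15 -0.1 0 0 0" --pt "1 15 -15 -0.1 0 0 0" --pt "1 15 -15 -0.062 0 0 0" --pt "1.5 18 -15 0 0 -0.05 0" --pt "1.5 18 -15 0 0 -0.05 0" --pt "1.5 18 -15 0 0 -0.05 0" --pt "1.5 18 -10 0 0 -0.05 0"

```text
t: 23.55
eef_pos: [539.9, 240.7, 239.0]
eef_rot: [1.98, 1.578, -0.827]
ft_force: [-0.2, 0.2, -2.9]
grip_width: 17.8
```

```bash
python3 look.py 12
python3 - <<'E'
from workcell import *
from kin import *
o=observe();M=R.from_rotvec(o["eef_rot"]);M0=R.from_rotvec([2.115,1.444,-.878])
print("rot to go",(M0*M.inv()).as_rotvec().round(3),"d",(np.array([544,284.1,68.7])-o["eef_pos"]).round(1))
E
```

```text
23.55 [539.9 240.7 239. ] 17.8 [-0.2  0.2 -2.9] [ 0.54  0.69  1.34 -0.54  1.7   0.86] zt [-0.163 -0.689 -0.706] yt [ 0.974 -0.225 -0.005]
rot to go [ 0.    -0.005 -0.148] d [   3.8   42.9 -169.5]
```

View pics/l12.png

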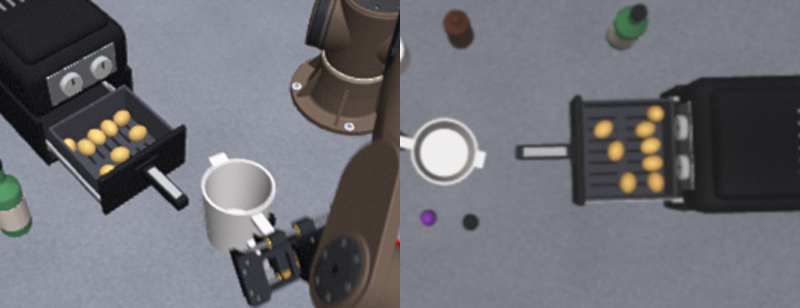

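The jug is empty and all eight potatoes lie flat in the basket. I'll go down to hover over the old spot and check the jug's pose in the grip.

Call:
step_arm --pt "1 12 -20 0 0 -0.05 0" --pt "1 12 -25 0 0 -0.05 0" --pt "1 12 -25 0 0 -0.048 0" --pt "0.8 6.9 -25 0 0 0 0" --pt "0 0 -20 0 0 0 0" --pt "0 0 -15 0 0 0 0" --pt "0 0 -8 0 0 0 0" --pt "0 0 0 0 0 0 0"

```text
t: 24.45
eef_pos: [543.8, 282.6, 103.1]
eef_rot: [2.114, 1.445, -0.879]
ft_force: [-0.0, 0.3, -2.1]
grip_width: 17.8
```

```bash
python3 look.py 13
python3 - <<'E'
from h import *
from workcell import *
o=observe()
dz=o["eef_pos"]-np.array([544,284.1,68.7]);print(dz)
s,t=load("scene13"),load("top13")
C=np.array([515.9,212.4,115])+dz;print("expect rim", proj(t,C),proj(s,C))
Sx=np.array([515.9-.366*60,212.4-.93*60,113])+dz;print("expect spout",proj(t,Sx),proj(s,Sx))
crop(t,160,160,80,75,8,"pics/t13.png");crop(s,275,180,80,75,8,"pics/s13.png")
E
```

```text
24.45 [543.8 282.6 103.1] 17.8 [-0.   0.3 -2.1] [ 0.56  0.89  1.3  -0.44  1.63  1.06] zt [-0.259 -0.659 -0.707] yt [ 0.931 -0.364 -0.002]
[ 0.26379409 -1.01421307 35.81940622]
expect rim [207.27947256 202.05516079] [314.42504959 220.704846  ]
expect spout [227.46182598 209.80170315] [305.47327603 201.73450288]
```

View pics/t13.png

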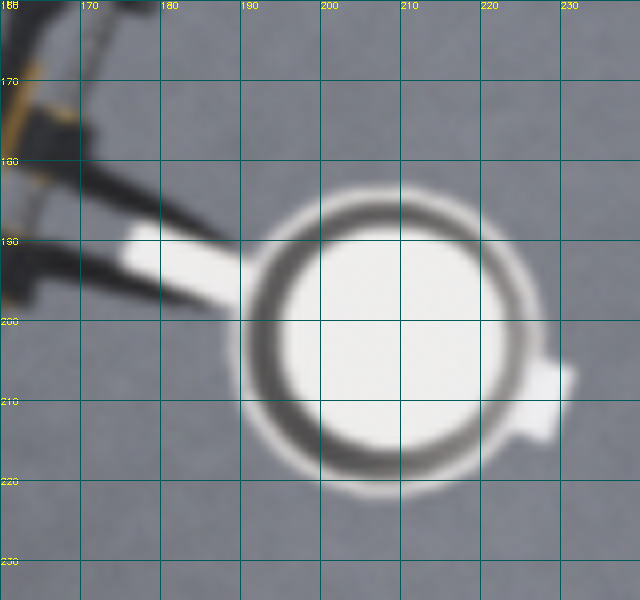

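View pics/s13.png

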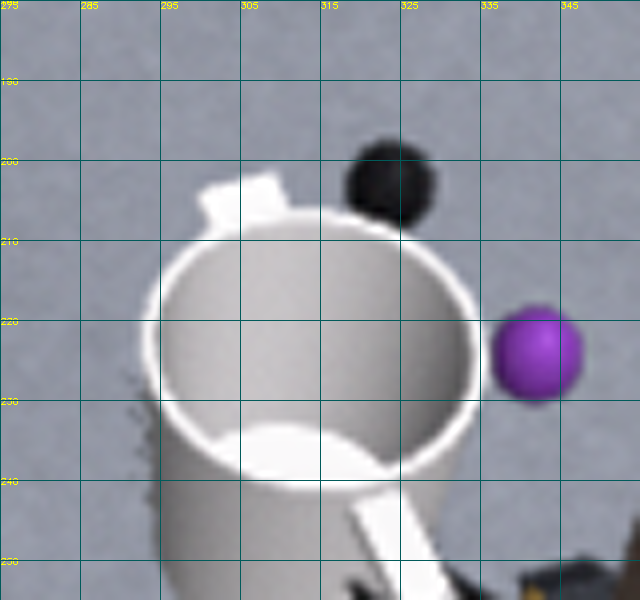

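The jug has drooped a little in the grip, spout down: the floor disc sits concentric with the rim in the top view, and the scene rim centre is about 2–3 px low. I'll measure the tilt.

Run:
```python
from h import *
from scipy.spatial.transform import Rotation as R
s,t=load("scene13"),load("top13")
o=np.array([544.26,283.1,104.5]);G=o-19*np.array([-.259,-.659,-.707])
th=np.radians(-111.5);u=np.array([np.cos(th),np.sin(th),0]);w=np.array([-u[1],u[0],0]);Z=np.array([0,0,1.])
for d in(0,3,6,9,12):
    q=R.from_rotvec(w*np.radians(d)) # spout down
    f=lambda x,y,z:G+q.apply((x+90)*u+y*w+(z-82)*Z)
    print(d,"rim",proj(t,f(0,0,115)).round(1),proj(s,f(0,0,115)).round(1),"floor top",proj(t,f(0,0,5)).round(1),"spout out",proj(t,f(65,0,115)).round(1),proj(s,f(65,0,115)).round(1),"lowest z",round(f(46,0,0)[2],1),round(f(-46,0,0)[2],1), "handle",proj(t,f(-97,0,105)).round(1))
im=t["pixels"].astype(int)
# floor disc by white mask
m=((im.min(2)>220)).astype(np.uint8);n,l,st,c=cv2.connectedComponentsWithStats(m);
for i in range(1,n):
    if st[i,4]>200:print(st[i],c[i])
```

```text
0 rim [207.1 202. ] [314.6 220.8] floor top [211.7 203.1] spout out [228.9 210.4] [305.  199.9] lowest z 35.9 35.9 handle [175.3 189.7]
3 rim [207.8 202.3] [314.1 221.2] floor top [210.6 202.6] spout out [229.6 210.7] [304.4 201.1] lowest z 28.9 33.7 handle [175.7 189.9]
6 rim [208.5 202.5] [313.6 221.7] floor top [209.4 202.1] spout out [230.2 210.8] [304.  202.5] lowest z 22.2 31.8 handle [176.1 190. ]
9 rim [209.1 202.7] [313.2 222.3] floor top [208.2 201.6] spout out [230.6 210.9] [303.5 203.9] lowest z 15.7 30.1 handle [176.5 190.2]
12 rim [209.6 202.9] [312.9 223. ] floor top [206.9 201.1] spout out [230.9 211. ] [303.2 205.5] lowest z 9.4 28.6 handle [176.9 190.4]
[173 127  18  18 260] [181.46538462 135.29230769]
[196 189  26  27 547] [208.63985375 201.75137112]
```

The floor and rim offsets put the droop at about 7°. I'll turn the tool back by that much and check again.

Call:
step_arm --pt "0 0 0 -0.061 0.024 0 0" --pt "0 0 0 -0.061 0.024 0 0" --pt "0 0 0 0 0 0 0" --pt "0 0 0 0 0 0 0"

```text
t: 24.95
eef_pos: [544.2, 283.4, 104.1]
eef_rot: [2.019, 1.38, -0.994]
ft_force: [-1.0, -0.0, -2.4]
grip_width: 17.5
```

```bash
python3 look.py 14
python3 - <<'E'
from h import *
from workcell import *
from scipy.spatial.transform import Rotation as R
s,t=load("scene14"),load("top14")
ob=observe();o=ob["eef_pos"];zt=R.from_rotvec(ob["eef_rot"]).as_matrix()[:,2];G=o-19*zt
th=np.radians(-111.5);u=np.array([np.cos(th),np.sin(th),0]);w=np.array([-u[1],u[0],0]);Z=np.array([0,0,1.])
for d in(-4,-2,0,2,4):
    q=R.from_rotvec(w*np.radians(d))
    f=lambda x,y,z:G+q.apply((x+90)*u+y*w+(z-82)*Z)
    print(d,"rim",proj(t,f(0,0,115)).round(1),proj(s,f(0,0,115)).round(1),"floor",proj(t,f(0,0,5)).round(1),"spout",proj(s,f(65,0,115)).round(1),"low z",round(f(46,0,0)[2],1),round(f(-46,0,0)[2],1))
im=t["pixels"].astype(int)
m=((im.min(2)>220)).astype(np.uint8);n,l,st,c=cv2.connectedComponentsWithStats(m);
for i in range(1,n):
    if st[i,4]>200:print(st[i],c[i])
crop(t,160,160,80,75,8,"pics/t14.png")
E
```

```text
24.95 [544.2 283.4 104.1] 17.5 [-1.  -0.  -2.4] [ 0.58  0.94  1.24 -0.49  1.75  1.07] zt [-0.289 -0.737 -0.611] yt [ 0.931 -0.364 -0.001]
-4 rim [205.5 201.5] [315.4 221.3] floor [212.6 203.5] spout [306.  199.3] low z 43.7 37.3
-2 rim [206.1 201.7] [315.1 221.5] floor [211.9 203.2] spout [305.6 200. ] low z 38.9 35.6
0 rim [206.6 201.9] [314.7 221.7] floor [211.2 202.9] spout [305.2 200.7] low z 34.1 34.1
2 rim [207.1 202.1] [314.4 222. ] floor [210.5 202.6] spout [304.8 201.5] low z 29.4 32.6
4 rim [207.6 202.2] [314.1 222.3] floor [209.8 202.3] spout [304.4 202.4] low z 24.8 31.2
[173 127  18  18 258] [181.46899225 135.29069767]
[198 190  30  27 588] [211.7755102 203.1122449]
```

View pics/t14.png

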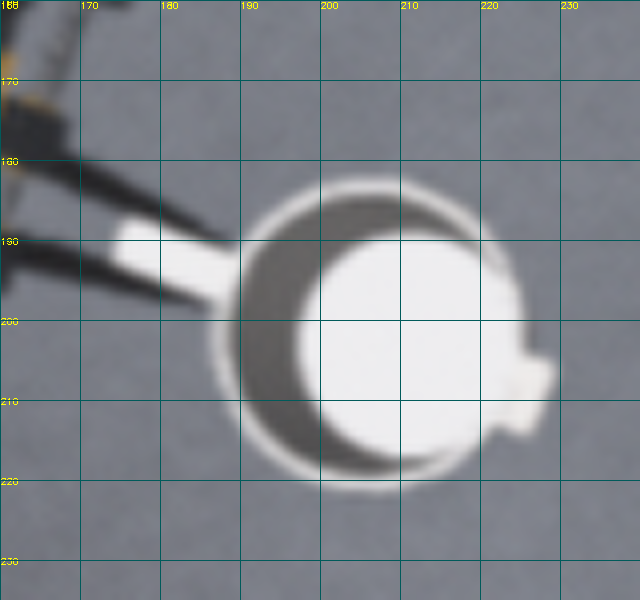

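The jug is now level within about 1–2°, with its foot roughly 34 mm up. I'll lower it gently, watching the force.

Call:
step_arm --pt "0 0 -6 0 0 0 0" --pt "0 0 -7 0 0 0 0" --pt "0 0 -7 0 0 0 0" --pt "0 0 -5 0 0 0 0" --pt "0 0 -3 0 0 0 0" --pt "0 0 -1.5 0 0 0 0" --pt "0 0 -1 0 0 0 0"

```text
t: 25.75
eef_pos: [544.0, 283.2, 73.0]
eef_rot: [2.017, 1.379, -0.996]
ft_force: [0.6, 0.1, -2.2]
grip_width: 18.0
```

Call:
step_arm --pt "0 0 -1 0 0 0 0" --pt "0 0 -1 0 0 0 0" --pt "0 0 -1 0 0 0 0"

```text
t: 26.05
eef_pos: [544.2, 283.4, 71.1]
eef_rot: [2.017, 1.378, -0.995]
ft_force: [-0.4, 4.8, 9.0]
grip_width: 17.8
```

Call:
step_arm --pt "0 0 -0.3 0 0 0 0" --pt "0 0 0 0 0 0 0" --pt "0 0 0 0 0 0 0"

```text
t: 26.35
eef_pos: [544.1, 283.4, 71.1]
eef_rot: [2.017, 1.378, -0.995]
ft_force: [-0.5, 3.3, 5.9]
grip_width: 18.0
```

```bash
python3 look.py 15
python3 - <<'E'
from h import *
t=load("top15");im=t["pixels"].astype(int)
m=((im.min(2)>220)).astype(np.uint8);n,l,st,c=cv2.connectedComponentsWithStats(m);
for i in range(1,n):
    if st[i,4]>200:print(st[i],c[i])
for d in(0,):
  C=np.array([515.9,212.4,0]);print(proj(t,C+[0,0,115]),proj(t,C+[0,0,5]))
crop(t,160,160,80,75,8,"pics/t15.png")
E
```

```text
26.35 [544.1 283.4  71.1] 18.0 [-0.5  3.3  5.9] [ 0.58  0.98  1.25 -0.48  1.71  1.09] zt [-0.289 -0.739 -0.609] yt [ 0.931 -0.364 -0.001]
[173 127  18  18 255] [181.53333333 135.28627451]
[200 190  29  27 556] [212.97302158 203.40647482]
[208.50293352 202.50129711] [212.84988437 203.4536632 ]
```

View pics/t15.png

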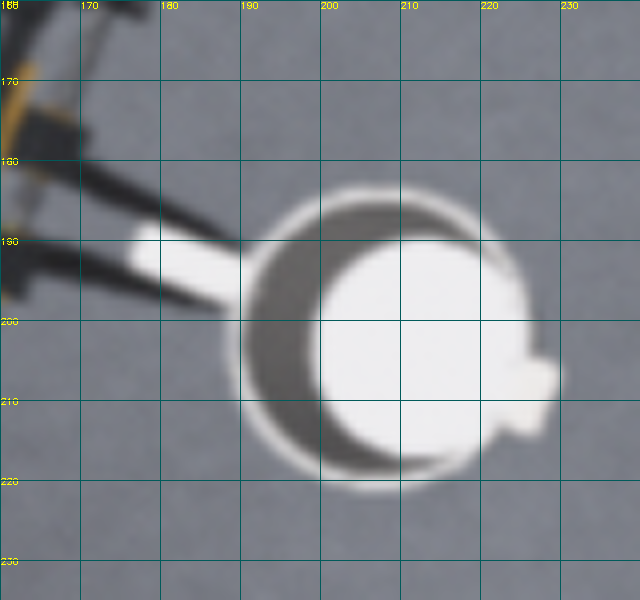

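The floor disc matches its upright position, while the rim sits about 1 px toward the handle, which is a 1.5° lean back. I'll level that out, then release.

Call:
step_arm --pt "0 0 0 0.012 -0.005 0 0" --pt "0 0 0 0.012 -0.005 0 0" --pt "0 0 0 0 0 0 0"

```text
t: 26.75
eef_pos: [543.9, 282.7, 71.4]
eef_rot: [2.037, 1.39, -0.974]
ft_force: [-1.2, -1.4, 6.3]
grip_width: 17.9
```

Call:
step_arm --pt "0 0 0 0 0 0 0.1" --pt "0 0 0 0 0 0 0.2" --pt "0 0 0 0 0 0 0.3" --pt "0 0 0 0 0 0 0.5" --pt "0 0 0 0 0 0 0.7" --pt "0 0 0 0 0 0 0.8" --pt "0 0 0 0 0 0 0.9" --pt "0 0 0 0 0 0 1"

```text
t: 27.55
eef_pos: [544.0, 283.2, 69.8]
eef_rot: [2.037, 1.392, -0.973]
ft_force: [0.1, -0.5, -0.1]
grip_width: 61.8
```

```bash
python3 look.py 16
python3 - <<'E'
from h import *
t=load("top16");im=t["pixels"].astype(int)
m=((im.min(2)>220)).astype(np.uint8);n,l,st,c=cv2.connectedComponentsWithStats(m);
for i in range(1,n):
    if st[i,4]>200:print(st[i],c[i])
crop(t,160,160,80,75,8,"pics/t16.png")
E
```

```text
27.55 [544.  283.2  69.8] 61.8 [ 0.1 -0.5 -0.1] [ 0.57  0.97  1.26 -0.47  1.68  1.09] zt [-0.284 -0.724 -0.629] yt [ 0.931 -0.364 -0.001]
[173 127  18  18 258] [181.5       135.3372093]
[200 190  30  27 572] [213.4020979  203.47727273]
```

View pics/t16.png

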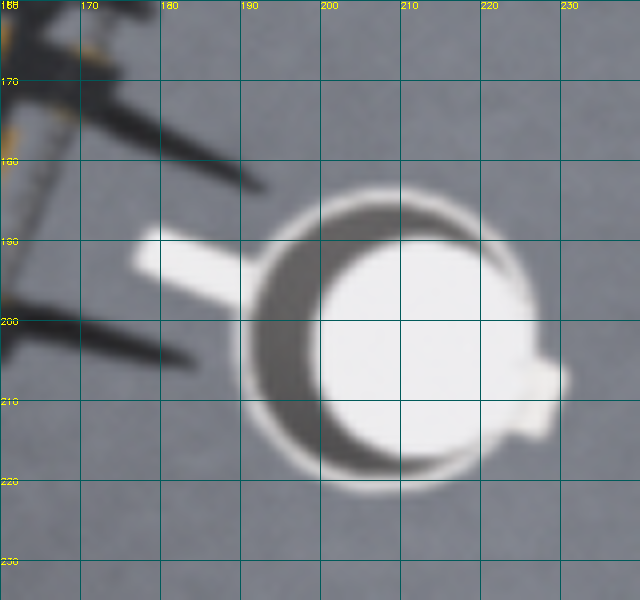

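The jug stands upright and released on its old spot (floor disc (213.4, 203.5), rim about (208.5, 202.5), as at the start). I'll back the fingers out along the approach line.

Call:
step_arm --pt "0 0 0 0 0 0 1" --pt "0 0 0 0 0 0 1" --pt "0 0 0 0 0 0 1" --pt "2.8 7.2 6.3 0 0 0 1" --pt "5.7 14.5 12.6 0 0 0 1" --pt "7.1 18.1 15.7 0 0 0 1" --pt "7.1 18.1 15.7 0 0 0 1" --pt "5.7 14.5 12.6 0 0 0 1"

```text
t: 28.45
eef_pos: [572.8, 357.0, 134.3]
eef_rot: [2.038, 1.392, -0.971]
ft_force: [-0.6, -0.3, -0.6]
grip_width: 95.1
```

Call:
step_arm --pt "0 0 20 0 0 0 1" --pt "0 0 30 0 0 0 1" --pt "0 0 30 0 0 0 1" --pt "0 0 30 0.1035 -0.0407 0 1" --pt "0 0 30 0.1035 -0.0407 0 1" --pt "0 0 20 0.1035 -0.0407 0 1" --pt "0 0 0 0.1035 -0.0407 0 1" --pt "0 0 0 0.1035 -0.0407 0 1"

```text
t: 29.25
eef_pos: [572.1, 355.2, 295.1]
eef_rot: [2.419, 1.651, -0.398]
ft_force: [0.1, -0.2, -0.2]
grip_width: 94.8
```

Call:
step_arm --pt "0 -10 0 0.1035 -0.0407 0 1" --pt "0 -15 0 0.1035 -0.0407 0 1" --pt "0 -20 0 0.1035 -0.0407 0 1" --pt "-3 -25 0 0 0 0.065 1" --pt "-3 -25 0 0 0 0.065 1" --pt "-3 -25 0 0 0 0.065 1" --pt "-3 -25 0 0 0 0.065 1" --pt "-3 -25 0 0 0 0.065 1"

```text
t: 30.05
eef_pos: [556.5, 184.1, 293.7]
eef_rot: [2.269, 2.17, 0.001]
ft_force: [0.5, -0.1, 0.9]
grip_width: 95.2
```

Call:
step_arm --pt "-3 -25 0 0 0 0.063 1" --pt "-4 -25 0 0 0 0 1" --pt "-4 -25 0 0 0 0 1" --pt "-4 -25 0 0 0 0 1" --pt "-4 -25 0 0 0 0 1" --pt "-4 -25 0 0 0 0 1" --pt "-4 -20 0 0 0 0 1" --pt "0 0 0 0 0 0 1"

```text
t: 30.85
eef_pos: [529.4, 13.6, 293.6]
eef_rot: [2.205, 2.235, 0.0]
ft_force: [-0.7, 0.6, 0.1]
grip_width: 95.2
```

```bash
python3 look.py 17;python3 - <<'E'
from workcell import *
from kin import *
o=observe();M=R.from_rotvec(o["eef_rot"]);M0=R.from_rotvec([-2.203,-2.238,0])
print("rot to go",(M0*M.inv()).as_rotvec().round(3),"d",(np.array([526.7,17.5,77.8])-o["eef_pos"]).round(1))
E
```

```text
30.85 [529.4  13.6 293.6] 95.2 [-0.7  0.6  0.1] [-0.1   0.28  1.68 -0.    1.18 -0.11] zt [ 0.002 -0.001 -1.   ] yt [1.    0.013 0.002]
rot to go [0.002 0.003 0.001] d [  -3.3    2.1 -215.6]
```

View pics/l17.png

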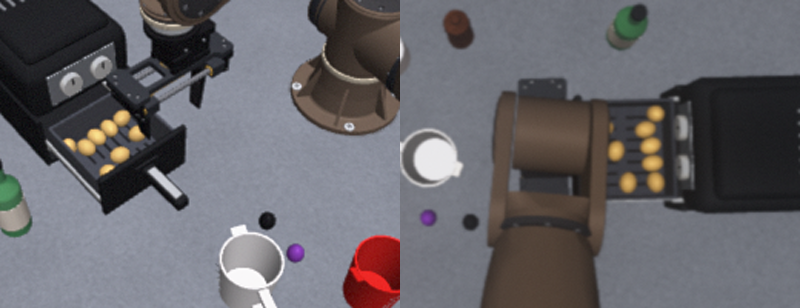

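The jug stands free and upright, and the gripper is above the drawer handle. I'll go down and grip it.

Call:
step_arm --pt "-1 1 -30 0 0 0 1" --pt "-1 1 -35 0 0 0 1" --pt "-1 0 -35 0 0 0 1" --pt "0 0 -35 0 0 0 1" --pt "0 0 -30 0 0 0 1" --pt "0 0 -25 0 0 0 1" --pt "0 0 -16 0 0 0 1" --pt "0 0 -10 0 0 0 1"

```text
t: 31.75
eef_pos: [527.1, 18.5, 75.7]
eef_rot: [2.203, 2.24, -0.001]
ft_force: [1.0, -0.4, 0.9]
grip_width: 95.1
```

Call:
step_arm --pt "0 0 0 0 0 0 0" --pt "0 0 0 0 0 0 0" --pt "0 0 0 0 0 0 0" --pt "0 0 0 0 0 0 0" --pt "0 0 0 0 0 0 0" --pt "0 0 0 0 0 0 0" --pt "0 0 0 0 0 0 0" --pt "0 0 0 0 0 0 0"

```text
t: 32.55
eef_pos: [527.4, 17.5, 76.8]
eef_rot: [2.203, 2.238, 0.0]
ft_force: [-0.3, 0.2, -0.1]
grip_width: 36.4
```

Call:
step_arm --pt "0 0 0 0 0 0 0" --pt "0 0 0 0 0 0 0" --pt "0 0 0 0 0 0 0"

```text
t: 32.85
eef_pos: [526.7, 17.5, 76.7]
eef_rot: [2.204, 2.239, -0.001]
ft_force: [-4.6, -0.5, 4.1]
grip_width: 27.7
```

Call:
step_arm --pt "0 -3 0 0 0 0 0" --pt "0 -5 0 0 0 0 0" --pt "0.1 -7 0 0 0 0 0" --pt "0.1 -7 0 0 0 0 0" --pt "0.1 -7 0 0 0 0 0" --pt "0.1 -7 0 0 0 0 0" --pt "0.1 -7 0 0 0 0 0" --pt "0.1 -7 0 0 0 0 0"

```text
t: 33.65
eef_pos: [527.5, -32.2, 76.7]
eef_rot: [-2.204, -2.239, 0.0]
ft_force: [-2.5, 3.8, 3.7]
grip_width: 27.9
```

Call:
step_arm --pt "0.1 -7 0 0 0 0 0" --pt "0.1 -7 0 0 0 0 0" --pt "0.1 -7 0 0 0 0 0" --pt "0.1 -7 0 0 0 0 0" --pt "0.1 -7 0 0 0 0 0" --pt "0.1 -7 0 0 0 0 0" --pt "0.1 -7 0 0 0 0 0" --pt "0.1 -7 0 0 0 0 0"

```text
t: 34.45
eef_pos: [528.5, -88.3, 76.7]
eef_rot: [2.204, 2.239, 0.0]
ft_force: [-3.7, 4.7, 2.7]
grip_width: 27.8
```

Call:
step_arm --pt "0.1 -7 0 0 0 0 0" --pt "0.1 -7 0 0 0 0 0" --pt "0.1 -7 0 0 0 0 0" --pt "0.1 -7 0 0 0 0 0" --pt "0.1 -7 0 0 0 0 0" --pt "0.1 -7 0 0 0 0 0" --pt "0.1 -7 0 0 0 0 0"

```text
t: 35.15
eef_pos: [529.3, -137.8, 76.7]
eef_rot: [2.204, 2.238, 0.0]
ft_force: [-2.6, 4.0, 2.7]
grip_width: 27.9
```

Now at y ≈ -138, with the expected stop near -152. I'll go gently from here.

Call:
step_arm --pt "0 -4 0 0 0 0 0" --pt "0 -4 0 0 0 0 0" --pt "0 -3 0 0 0 0 0" --pt "0 -2 0 0 0 0 0"

```text
t: 35.55
eef_pos: [529.6, -150.7, 76.7]
eef_rot: [2.204, 2.238, 0.0]
ft_force: [-1.3, 4.3, 2.3]
grip_width: 27.5
```

Call:
step_arm --pt "0 -1 0 0 0 0 0" --pt "0 -1 0 0 0 0 0" --pt "0 -1 0 0 0 0 0"

```text
t: 35.85
eef_pos: [529.6, -152.4, 76.7]
eef_rot: [-2.205, -2.238, -0.002]
ft_force: [2.6, 18.3, 3.5]
grip_width: 28.1
```

Call:
step_arm --pt "0 -0.7 0 0 0 0 0" --pt "0 0 0 0 0 0 0"

```text
t: 36.05
eef_pos: [529.5, -152.4, 76.7]
eef_rot: [-2.204, -2.238, -0.002]
ft_force: [2.3, 17.8, 3.2]
grip_width: 27.8
```

Call:
step_arm --pt "0 0.9 0 0 0 0 0" --pt "0 0 0 0 0 0 1" --pt "0 0 0 0 0 0 1" --pt "0 0 0 0 0 0 1" --pt "0 0 0 0 0 0 1" --pt "0 0 0 0 0 0 1" --pt "0 0 20 0 0 0 1" --pt "0 0 30 0 0 0 1"

```text
t: 36.85
eef_pos: [528.8, -153.1, 126.1]
eef_rot: [-2.203, -2.237, 0.002]
ft_force: [-0.2, -0.9, -0.0]
grip_width: 78.3
```

Call:
step_arm --pt "0 0 40 0 0 0 1" --pt "0 0 40 0 0 0 1" --pt "0 5 40 0 0 0 1" --pt "-10 30 20 0 0 0 1" --pt "-10 40 0 0 0 0 1" --pt "-10 40 0 0 0 0 1" --pt "-10 40 0 0 0 0 1" --pt "0 0 0 0 0 0 1"

```text
t: 37.65
eef_pos: [488.2, 5.0, 267.1]
eef_rot: [2.2, 2.241, 0.001]
ft_force: [-1.1, -0.3, -0.6]
grip_width: 94.9
```

```bash
python3 look.py 18;python3 - <<'E'
from h import *
t,s=load("top18"),load("scene18");print
for n in("top","scene"):
    p=load(n+"18")["pixels"];cv2.imwrite(f"pics/f{n}.png",cv2.resize(p[:,:,::-1],(800,600),interpolation=cv2.INTER_CUBIC))
crop(s,165,95,80,75,8,"pics/fs18.png")
E
```

```text
37.65 [488.2   5.  267.1] 94.9 [-1.1 -0.3 -0.6] [-0.13  0.24  1.81  0.    1.09 -0.14] zt [ 0.001 -0.    -1.   ] yt [1.    0.019 0.001]
```

View pics/fscene.png

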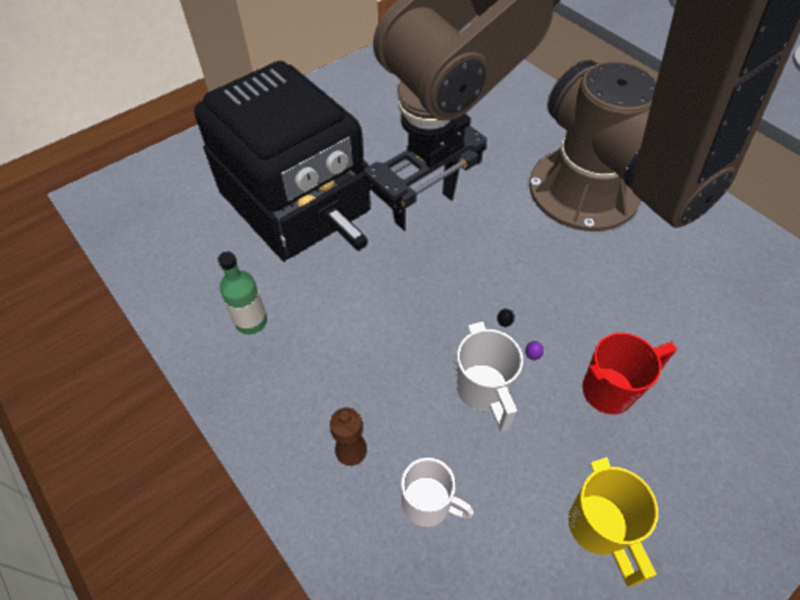

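View pics/ftop.png

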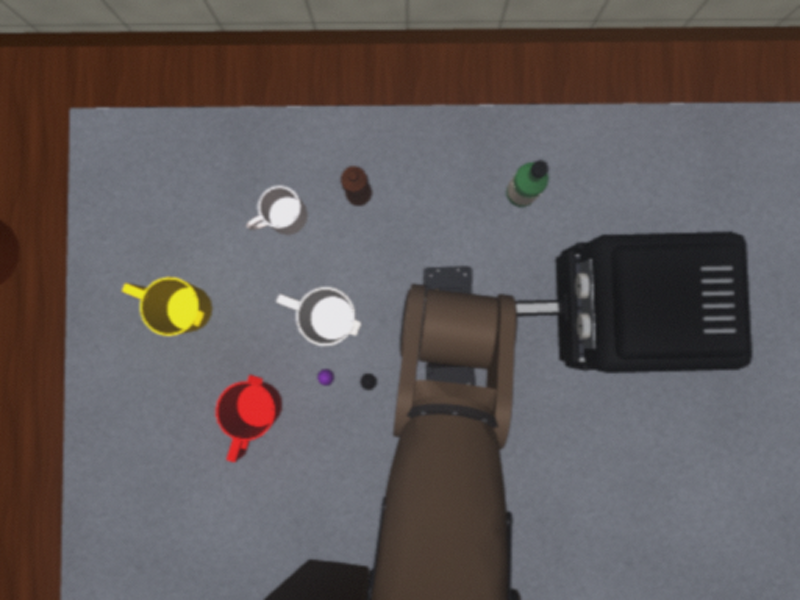

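View pics/fs18.png

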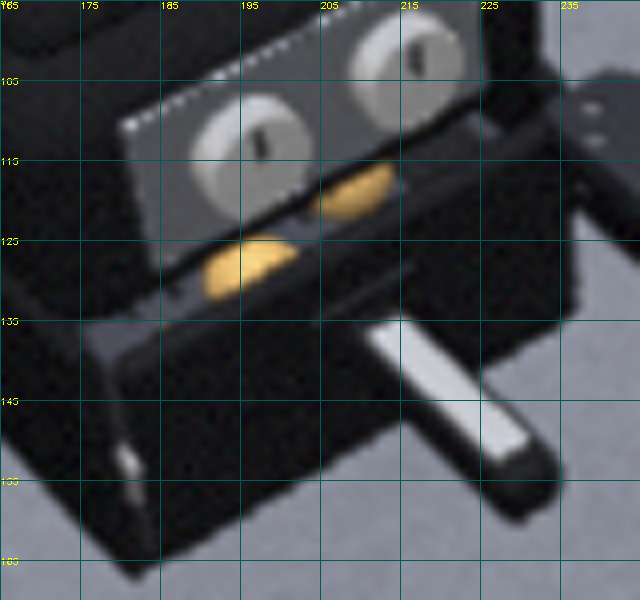

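The travel between stops is 170 mm and the push met a hard stop. But two potatoes show through a slit above the plate at (195, 129) and (209, 119), so I'll check the plate-to-body gap metrically before handing in.

Run:
```python
from h import *
t,s=load("top18"),load("scene18")
crop(t,345,140,60,60,12,"pics/gt.png");crop(s,165,95,80,60,10,"pics/gs.png")
# predicted pixels for fryer with handle tip at y=-117 -> origin y
for name,s0 in(("top",t),("scene",s)):
  for oy in(-371-1.5,):
    for lab,ox,oyw,z in(("plate front top",-145,0,139),("plate back top",-131,0,139),("upper front bottom",-130,0,140),("upper front z200",-130,0,200),("upper front z270",-130,0,270),("back top",130,0,270),("rim front inner",-125,0,112),("basket ctr",-44,0,50)):
      print(name,lab,proj(s0,[529.5+.0167*(130+ox)+oyw,oy-ox,z]).round(1))
```

```text
top plate front top [364.2 196.2]
top plate back top [369.2 196. ]
top upper front bottom [369.6 196. ]
top upper front z200 [375.3 195.1]
top upper front z270 [382.7 193.8]
top back top [486.6 191.2]
top rim front inner [368.9 196.4]
top basket ctr [390.6 196.5]
scene plate front top [209.3 125.9]
scene plate back top [206.6 123.3]
scene upper front bottom [206.4 122.9]
scene upper front z200 [204.1 108.2]
scene upper front z270 [201.1  89.2]
scene back top [151.5  44.5]
scene rim front inner [206.4 128.4]
scene basket ctr [194.2 127.7]
```

View pics/gt.png

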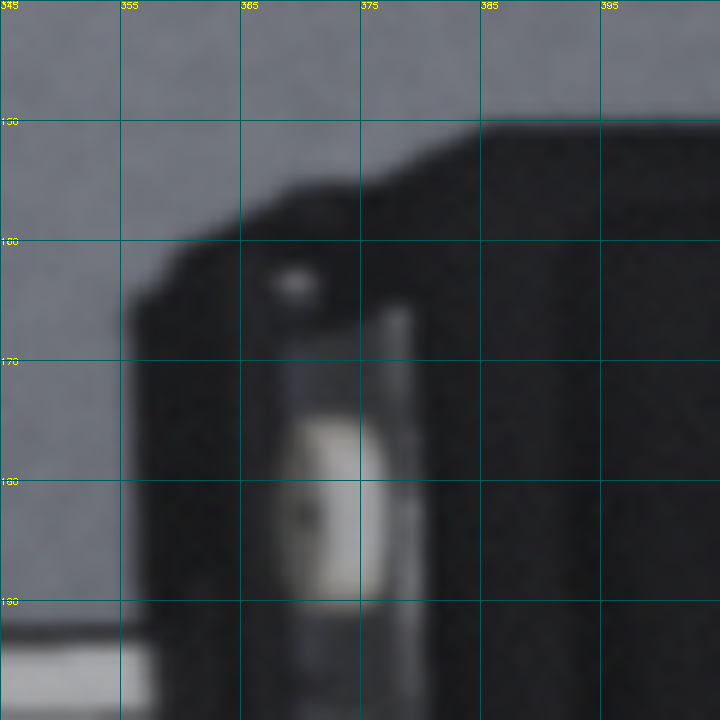

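View pics/gs.png

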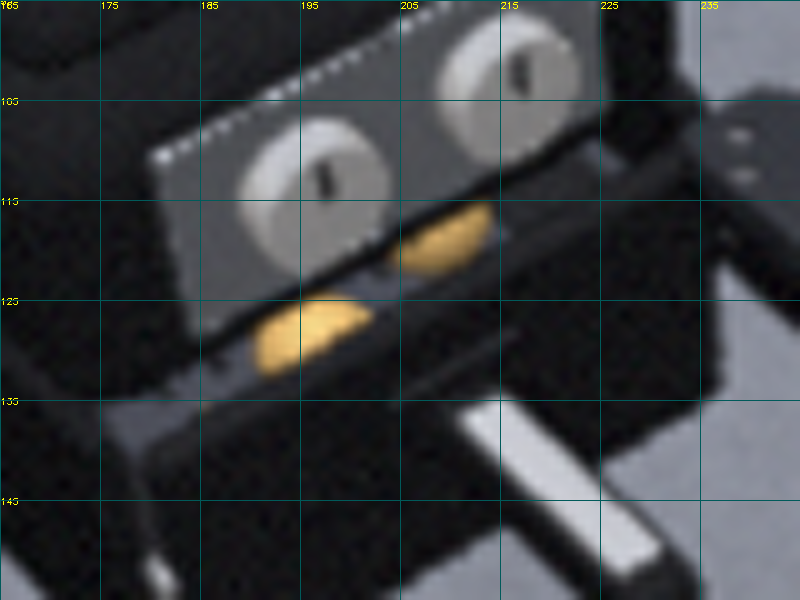

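Call:
step_arm --pt "-5 30 0 0 0 0 1" --pt "-5 35 0 0 0 0 1" --pt "0 35 0 0 0 0 1" --pt "0 20 0 0 0 0 1" --pt "0 0 0 0 0 0 1"

```text
t: 38.25
eef_pos: [480.0, 122.4, 266.6]
eef_rot: [2.202, 2.239, 0.001]
ft_force: [-0.2, -0.5, 0.2]
grip_width: 95.4
```

```bash
python3 look.py 19
python3 - <<'E'
from h import *
def strip(s,lo,box):
    im=s["pixels"].astype(float).min(2);
    u0,u1,v0,v1=box; return im[v0:v1,u0:u1]
for k,(c0,c1) in (("0",(315,365)),("2",(258,308)),("12",(258,308)),("19",(315,365))):
    t=load("top"+k); im=t["pixels"][196:199].astype(float).mean((0,2)); print(k,im[c0:c1].round(0).astype(int).tolist())
t=load("top19");crop(t,310,135,100,75,8,"pics/t19.png")
E
```

```text
38.25 [480.  122.4 266.6] 95.4 [-0.2 -0.5  0.2] [ 0.12  0.25  1.8  -0.    1.09  0.1 ] zt [ 0.001 -0.001 -1.   ] yt [1.    0.017 0.001]
0 [113, 111, 112, 110, 111, 107, 94, 68, 42, 37, 40, 43, 60, 107, 147, 157, 157, 158, 158, 158, 158, 157, 158, 157, 157, 158, 157, 158, 157, 155, 156, 155, 156, 155, 155, 155, 155, 156, 155, 151, 137, 100, 55, 36, 33, 32, 32, 27, 26, 29]
2 [129, 127, 126, 124, 124, 121, 104, 72, 52, 50, 53, 76, 124, 163, 173, 174, 173, 174, 174, 174, 173, 174, 174, 175, 175, 175, 174, 176, 175, 175, 175, 175, 176, 176, 176, 176, 177, 175, 172, 148, 100, 59, 46, 43, 41, 38, 38, 43, 44, 43]
12 [131, 131, 129, 129, 128, 124, 108, 78, 57, 53, 57, 78, 127, 166, 176, 177, 176, 176, 177, 177, 177, 177, 177, 177, 177, 178, 178, 177, 177, 178, 178, 178, 179, 178, 179, 179, 178, 179, 174, 152, 102, 60, 47, 45, 42, 43, 41, 44, 48, 45]
19 [120, 119, 119, 120, 117, 117, 114, 98, 65, 43, 41, 43, 47, 67, 118, 158, 167, 168, 168, 167, 168, 168, 168, 168, 168, 168, 168, 169, 167, 165, 165, 166, 166, 165, 165, 165, 166, 166, 165, 164, 160, 142, 102, 56, 39, 35, 33, 34, 30, 28]
```

View pics/t19.png

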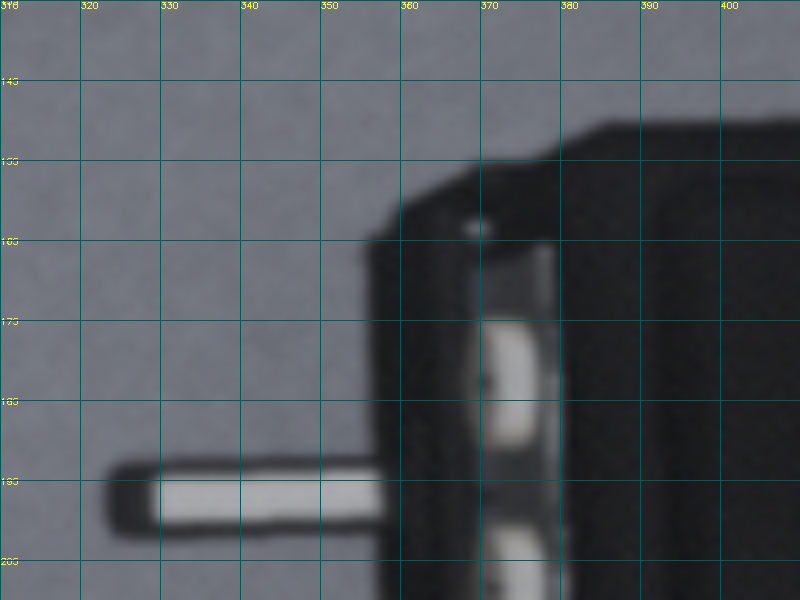

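The handle's strip edge moved from column 269.9 (drawer out) to 328.9. At its height that is 169.7 mm, the drawer's full 170 mm travel, and the push ended on a hard stop, so the drawer is home. The slit above the plate was there in the first picture too, when the drawer was only about 2–3 mm further out. The jug, mug, mill and oil bottle stand at their original pixels, so I'm handing in.

```bash
python3 -c "
from workcell import *
print(job_done())"
```

```text
the job is handed in; nothing more can be done
None
```

I handed the job in at about 38 s. The drawer came out to its stop, all eight potatoes went into the basket, the empty jug went back on its old spot, and the drawer was pushed home.

**Last checks**
- **Drawer:** it moved 169.7 mm in the images and 169.9 mm at the arm, against 170 mm full travel. The push ended on a stop at about 18 N.
- **Potatoes:** I counted all eight in the open basket before closing it.
- **Jug:** it is empty, upright and back at its starting pixels.
- **Bystanders:** in the final pictures the mug, mill, bottle and look-alikes are where they started.

**What disagreed**
- **Slip:** the jug drooped about 7° in the grip during the pour. I levelled it before setting it down.
- **Slit above the drawer front:** two potatoes still show through it in the final picture, though the closed gap should be about 1 mm. The slit was already there in the first picture. I trusted the full travel and the stop, and did not measure the slit conclusively.

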